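# Show the failed surge cartridge to the inspection camera

### The job

Lift the loose white cover off its pins on the grey control box, set it down flat (no dropping) in the middle of the blue mat and let go. Then pull out the red-topped cartridge and hold it up to the inspection camera, its red window centred on the lens's line of sight 15 cm from the glass, square to the lens - which looks a little downwards, so lean the cartridge back to match - and upright in its view. Finish still holding it there, steady; leave the green cartridge in its socket, do not touch the camera, and leave the bottle and jar alone.

Things in the scene. Friction and masses are not known exactly. Their poses are not given: they have to be found in the camera images.
- box: Grey open-topped box, fixed, 160 (x) x 170 (y) x 75 mm high, walls 5 mm. Origin: centre of underside; z up. Brass pins 6 mm thick rise 10 mm above the rim at (67, 72) and (-67, -72) mm. Inside, black sockets 27 x 54 mm at x = -25 and +25, y = 0, tops 17 mm above the shelf; cartridges stand loosely in them (1.5 mm play, no catch), undersides 8 mm above the shelf. Position and yaw vary.
- cover: Loose white plate 170 (x) x 180 (y) x 4 mm on the box's rim (underside 75 mm above the shelf), 11 mm holes over the pins; 0.13-0.25 kg. Hides the cartridges until lifted straight up. Origin: centre of the plate's underside, z up. In the middle of its top a solid black block handle, 60 mm long (x), 14 mm wide (y), from 4 to 34 mm above the origin.
- red_cartridge: White block 18 (x) x 45 (y) x 56 mm high, 0.06-0.13 kg, red top, red square window on one broad face, the +x face. Origin: centre of underside. Upright in either socket (varies), axes parallel to the box's, window to the box's +x, top 64 mm above the shelf (11 below the rim). Grip its narrow sides (45 mm apart, along y): over 50 mm free beside each, up to the box wall.
- red_window (a point): Centre of the red window (26 x 26 mm) on the cartridge's +x face: at (9.5, 0, 28) mm in the cartridge's frame.
- green_cartridge: The good cartridge, same as the red one but with green top and window, in the other socket; it stays there.
- mat: Square blue mat, 220 x 220 x 3 mm, fixed on the shelf to the robot's left of the box. Origin: centre of its underside.
- stand: Inspection camera's stand, fixed: dark round foot 100 mm across, steel post 16 mm thick up to 0.30 m. Origin: on the shelf straight below the front glass, 50 mm in front (-x) of the foot and post. Position and yaw vary; at yaw 0 the camera looks to -x, towards the robot.
- lens: Camera head: black housing 50 x 64 x 50 mm, round silver lens barrel 38 mm across. Origin: centre of the front glass, 0.29 m above the shelf, 50 mm before the post. It looks along this frame's -x, tipped 25 degrees below level; z is the picture's up, y is level. The window belongs at (-150, 0, 0) mm in this frame, cartridge axes parallel to and pointing the same way as this frame's.
- spray_bottle: Turquoise spray bottle, 76 mm across, 235 mm high, a bystander. Origin: centre of its underside.
- jar: Closed, empty clear jar with red lid, 82 mm across, 128 mm high, a bystander. Origin: centre of its underside.
Not all that is in view belongs to the job. Several things have the shape of the cover; the one meant has the colours described above.

How it is judged:
By the outcome, as a careful person would: the job done as asked, in the order asked, and still so for the second after the job is handed in, while the arm keeps its last pose, push and grip.
It also fails if it takes over 54 s, if anything falls off the work surface, if the arm or the gripper's body presses on something with over 40 N, if the wrist force passes 120 N, or if a joint passes its speed limit or range.

### The arm

A 7-joint arm with a two-finger parallel gripper is mounted at the origin on the work surface. World frame = base frame: x ahead of the robot, y to its left, z up, the work surface at z = 0. Lengths are in m, angles in rad, forces in N, time in s.
With the tool pointing down it reaches from about 0.425 to 0.875 m from the base axis. Payload 4.7 kg.
Tool frame: the origin (TCP) lies on the centre line of the jaws, within the pads' length; the fingertips stand 14 mm ahead of it and the grasp point (between the pads) lies 5 mm behind it; z points along the fingers, y is the line along which they close (so a half turn about z gives the same grasp; the last joint's range is limited). The gripper opens to 87 mm and grips with 3 to 60 N. Pads are 19 mm wide; open, the fingers measure 117 mm over their backs; the gripper's body (75 mm by 190 mm) begins 51 mm behind the grasp point.
Start: joints at [1.347, 0.321, -0.07, 1.45, 0.023, 1.371, -0.057], TCP at [0.153, -0.632, 0.237] pointing down, gripper open.
Joint ranges: [-2.86, 2.86], [-0.3, 2.09], [-1.38, 1.24], [0.06, 2.45], [-1.56, 4.7], [0.09, 2.05], [-2.69, 2.69]. Speed limits (rad/s): [2.57, 2.57, 3.14, 3.14, 3.14, 3.14, 3.14].

### API

Orientations are given as a rotation vector (axis times angle).
In Python, from bench import ctrl gives the robot as it stands.
- The arm moves only by the tool send_rows, never from a script. Its argument "steps" is a list of rows, each an object of numbers: "tx", "ty", "tz": the shift along the tool's x, y, z in units of 60 mm (1.0 is 60 mm); "turn": the turn about the tool's z in units of 8 degrees (1.0 is 8 degrees); "grip": the opening, from 0 (shut) to 1 (fully open). A call has 1 to 12 rows; each row shifts and turns the commanded pose from where the row before left it, along the tool's axes as they then stand; what a row does not reach is not made up. A row lasts 1/8 s, in which the tool goes at most 62.5 mm and 10.7 degrees, less where a joint would pass 70% of its speed; a pose out of reach is approached as far as the arm can. A call is refused whole if a number of a shift passes 1 or a number of a turn 1, either way. A call with a gripper value outside its range is refused whole. The fingers move at their own pace and stop on an object; "newtons" is the grip in N (left out, the last holds). Time passes only in rows, so rows that do not move let the fingers close. It gives the time, the measured TCP pose, the force, the opening and the grip force at its end, in the units of the state.
- ctrl.get_state(): the state, without advancing time (a new reading comes with each control period).
- ctrl.get_image(name): name is "side" or "top"; returns a dict with "pixels" (420x560x3 uint8, red, green, blue), "K" (3x3 intrinsics, pixels), "cam_to_world" (4x4, takes a point from camera to world coordinates). Camera axes: x right, y down, z forward; pixel columns grow to the right and rows downward; lengths in m; the calibration is good to about 2 mm. A picture is of the moment at which its call begins. There is no depth.
- ctrl.close_job(): hands the job in; it is judged then, once.
The state is a dict: "time": time; "joint_positions": joint angles; "qd": joint speeds; "joint_torque": joint torques, N m; "position": TCP position; "tool_rot": TCP orientation; "ft_force": force on the tool from outside, world axes, zero at the start; "torque": the same for the moment, N m; "grip_width": opening from 0.0 (shut) to 1.0 (fully open); "grip_force": force on a finger pad.
Only numpy, scipy, OpenCV 4.12 (cv2) and the standard library are available. Lean on these libraries where they do the work, as an engineer would, in place of code of your own. Each camera call takes 0.05 s, during which the arm holds its last target. There are 200 camera calls.

## Working session

There is one attempt and no reset: what is moved stays moved. The work goes in short steps, Python scripts to look and compute and a tool call to move; the robot and the scene stay as the last step left them, time stands still between calls to the robot, and variables do not carry over. Pictures are saved under pics/ and viewed, at most 10 in all, crops included, and the job is handed in when it is done.

Besides the shell and the picture viewer there is one more tool, called after "Call:" as name([rows], argument=value, ...), one row to a line, values as JSON. send_rows: Moves the arm, as the interface text tells. Its arguments: {"type":"object","properties":{"steps":{"type":"array"},"newtons":{"type":"number"}},"required":["steps"]}

```bash
ls; mkdir -p pics; python3 - <<'E'
from bench import ctrl
import cv2,numpy as np,pickle
d={}
for n in("side","top"):
    im=ctrl.get_image(n); d[n]=im; cv2.imwrite(f"pics/{n}0.png",im["pixels"][:,:,::-1])
    print(n,im["K"].round(1).tolist(),im["cam_to_world"].round(3).tolist())
pickle.dump(d,open("d0.pkl","wb"))
print(ctrl.get_state())
E
```

```text
pics
side [[522.2, 0.0, 271.8], [0.0, 522.2, 204.5], [0.0, 0.0, 1.0]] [[-0.846, -0.398, 0.355, 0.147], [-0.533, 0.642, -0.551, 0.628], [-0.008, -0.656, -0.755, 1.108], [0.0, 0.0, 0.0, 1.0]]
top [[546.7, 0.0, 268.3], [0.0, 546.7, 214.1], [0.0, 0.0, 1.0]] [[-0.016, -0.985, 0.174, 0.291], [-1.0, 0.014, -0.01, -0.037], [0.008, -0.174, -0.985, 1.682], [0.0, 0.0, 0.0, 1.0]]
{'time': 0.1, 'joint_positions': array([ 1.34709491,  0.32173655, -0.07007329,  1.45156227,  0.02264604,
        1.37078638, -0.05689344]), 'qd': array([ 0.00120441, -0.00128527,  0.00138098, -0.00254286, -0.00013163,
        0.00067027,  0.00155372]), 'joint_torque': array([-2.36388851e-04, -4.92573166e+01, -4.05897880e-01, -3.13400567e+01,
       -6.41144835e-02,  3.93628108e-02,  1.08773379e-04]), 'position': array([ 0.15293916, -0.63126716,  0.23557413]), 'tool_rot': array([-3.11774562e+00, -3.72511123e-01,  5.37919981e-04]), 'ft_force': array([0.02399144, 0.47031049, 0.35004855]), 'torque': array([0.00870513, 0.02099862, 0.03520094]), 'grip_force': 0.0, 'grip_width': 0.9983224301914955}
```

View pics/side0.png

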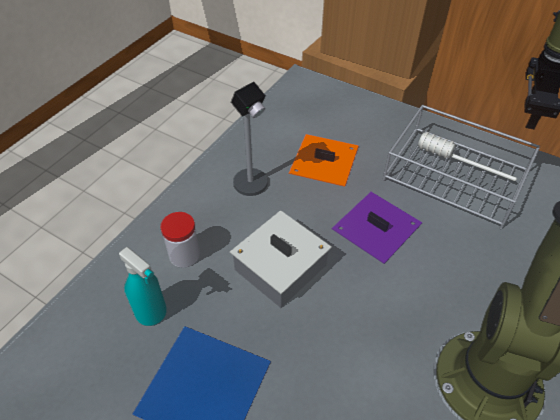

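View pics/top0.png

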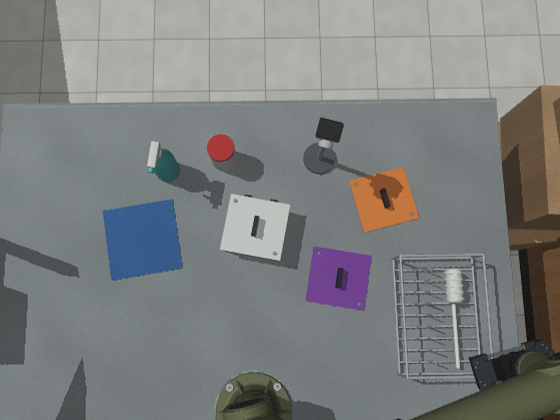

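The top view shows three covers: white on the grey box (256,226), purple (340,278) and orange (385,198). In the side view they are at (281,243), (377,227) and (325,158). I choose the white one: white plate, black handle, sitting on the box. I'll check it in a close crop while measuring.

```bash
cat > h.py <<'E'
import cv2,numpy as np,pickle
def ray(im,p):
    T=im["cam_to_world"]; d=T[:3,:3]@np.linalg.solve(im["K"],[p[0],p[1],1.]); return T[:3,3],d/np.linalg.norm(d)
def onz(im,p,z):
    o,d=ray(im,p); return o+d*(z-o[2])/d[2]
def tri(a,pa,b,pb):
    o1,d1=ray(a,pa);o2,d2=ray(b,pb)
    s=np.linalg.lstsq(np.c_[d1,-d2],o2-o1,rcond=None)[0]
    A=o1+d1*s[0];B=o2+d2*s[1]; return (A+B)/2,np.linalg.norm(A-B)
def proj(im,P):
    T=im["cam_to_world"]; c=T[:3,:3].T@(np.asarray(P)-T[:3,3]); q=im["K"]@c; return q[:2]/q[2]
def big(m,near=None):
    cs=cv2.findContours(m.astype(np.uint8),cv2.RETR_EXTERNAL,cv2.CHAIN_APPROX_NONE)[0]
    if near is not None: cs=[c for c in cs if cv2.pointPolygonTest(c,near,True)>-12]
    return max(cs,key=cv2.contourArea)
def hsv(im): return cv2.cvtColor(im["pixels"],cv2.COLOR_RGB2HSV).astype(int)
def rect(im,c,z):
    w=np.array([onz(im,p[0].astype(float),z)[:2] for p in c],np.float32)
    r=cv2.minAreaRect(w); return r
E
python3 - <<'E'
from h import *
d=pickle.load(open("d0.pkl","rb"))
for n,wn,ha in(("top",(240.,240.),0),("side",(262.,255.),0)):
    im=d[n];h=hsv(im);H,S,V=h[...,0],h[...,1],h[...,2]
    hull=lambda c:cv2.convexHull(c)
    print(n,"cover",rect(im,hull(big((V>165)&(S<40),wn)),.078))
    m=big((H>100)&(H<120)&(S>120)&(V>60)); print("mat",rect(im,m,.003))
    r=big(((H<6)|(H>174))&(S>150),(221.,148.) if n=="top" else (178.,225.)); e=cv2.fitEllipse(r);print("jar",onz(im,e[0],.128),e)
    t=big((H>82)&(H<95)&(S>120)); print("bottle",cv2.boundingRect(t),onz(im,np.mean(t[:,0],0),.1))
    if n=="top": f=im["pixels"][105:180,290:350]; b=im["pixels"][185:270,210:300]
    else: f=im["pixels"][75:200,220:280]; b=None
    d[n+"c"]=f
    if b is not None: d["b"]=b
H=600
def up(a,s): return cv2.resize(a,None,fx=s,fy=s,interpolation=cv2.INTER_CUBIC)
o=np.zeros((600,800,3),np.uint8)
for a,s,x,y in((d["topc"],5,0,0),(d["sidec"][:60],5,300,0),(d["b"],2.2,600,0),(d["sidec"][85:],5,300,310),):
    u=up(a,s);u=u[:600-y,:800-x];o[y:y+u.shape[0],x:x+u.shape[1]]=u
cv2.imwrite("pics/crop1.png",o[:,:,::-1])
E
```

```text
top cover ((0.5373461246490479, -0.013245061039924622), (0.1800573468208313, 0.17013810575008392), 78.58634948730469)
mat ((0.5148784518241882, 0.3368625044822693), (0.21761760115623474, 0.21834315359592438), 8.966170310974121)
jar [0.76653312 0.08579063 0.128     ] ((220.0638427734375, 147.4720458984375), (25.343671798706055, 25.953142166137695), 76.9326171875)
bottle (149, 149, 30, 33) [0.72202081 0.25325636 0.1       ]
side cover ((0.5371996164321899, -0.013521052896976471), (0.18107643723487854, 0.17007285356521606), 78.59053802490234)
mat ((0.514488697052002, 0.3380085825920105), (0.21977843344211578, 0.21960924565792084), 8.963627815246582)
jar [0.7640901  0.09094043 0.128     ] ((177.13430786132812, 226.0468292236328), (28.27198600769043, 32.8284912109375), 72.24571228027344)
bottle (124, 269, 42, 57) [0.71634977 0.26935604 0.1       ]
```

View pics/crop1.png

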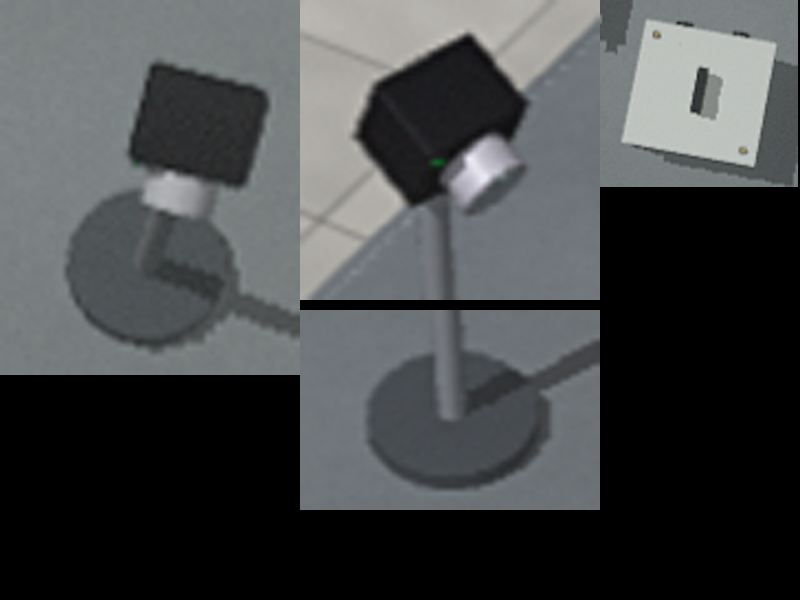

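The crop confirms the white cover, black handle, brass pins at (657,35) and (743,150), on the grey box. The side crop shows the glass at about (496,188), and the foot centre at about (454,415). `turn` is only about the tool's z, so the 25° lean must come from pivoting the cartridge between the pads with a light grip against the box's rim.

```bash
cat >> h.py <<'E'
from scipy.spatial.transform import Rotation as R
def go(x,y,z,yaw,n=1):
    "remaining move in tool units (yaw = heading of the tool x, deg), assuming tool down"
    from bench import ctrl
    s=ctrl.get_state(); M=R.from_rotvec(s["tool_rot"]).as_matrix()
    d=M.T@(np.array([x,y,z])-s["position"])/.06
    c=np.degrees(np.arctan2(M[1,0],M[0,0])); t=-((yaw-c+180)%360-180)/8
    print("t",round(s["time"],2),"pos",s["position"].round(4),"yaw",c.round(2),"tilt",np.degrees(np.arccos(-M[2,2])).round(2),"F",s["ft_force"].round(1),"w",round(s["grip_width"]*87,1),"gf",round(s["grip_force"],1))
    print("  units",d.round(3),"turn",t.round(3),flush=True)
E
python3 - <<'E'
from h import *
d=pickle.load(open("d0.pkl","rb"));S,T=d["side"],d["top"]
sc=lambda u,v,y0=75,oy=0:((u-300+.5)/5-.5+220,(v-oy+.5)/5-.5+y0)
tc=lambda u,v:((u+.5)/5-.5+290,(v+.5)/5-.5+105)
g=onz(S,sc(496,188),.29);print("glass",g)
fs,ft=sc(454,415,160,310),tc(150,265)
print("foot",onz(S,fs,.01),onz(T,ft,.01),tri(S,fs,T,ft))
for a,b in(((152,63),(268,92)),((135,160),(245,187))):
    A,B=onz(T,tc(*a),.3),onz(T,tc(*b),.3);v=A-B;print("yaw",np.degrees(np.arctan2(-v[0],v[1])))
f=onz(T,ft,.01);v=f-g;print("yaw foot-glass",np.degrees(np.arctan2(v[1],v[0])),np.hypot(*v[:2]))
go(.537,-.0133,.2,-11.4)
E
```

```text
glass [ 0.71803829 -0.20524839  0.29      ]
foot [ 0.7645536  -0.21806251  0.01      ] [ 0.76519096 -0.21980705  0.01      ] (array([ 0.76597011, -0.22007476,  0.00740224]), np.float64(8.889097929750759e-05))
yaw -15.473282865768383
yaw -15.138544111708097
yaw foot-glass -17.158382193463986 0.04934905662109285
t 0.1 pos [ 0.1529 -0.6313  0.2356] yaw 13.63 tilt 0.1 F [0.  0.5 0.4] w 86.9 gf 0.0
  units [ 8.647 -8.5    0.606] turn 3.128
```

Call:
send_rows([
  {"tx": 0.5, "ty": -0.5, "grip": 1},
  {"tx": 0.7, "ty": -0.7},
  {"tx": 0.7, "ty": -0.7},
  {"tx": 0.7, "ty": -0.7},
  {"tx": 0.7, "ty": -0.7},
  {"tx": 0.7, "ty": -0.7},
  {"tx": 0.7, "ty": -0.7},
  {"tx": 0.7, "ty": -0.7},
  {"tx": 0.7, "ty": -0.7},
  {"tx": 0.7, "ty": -0.7},
  {"tx": 0.7, "ty": -0.7},
  {"tx": 0.7, "ty": -0.7},
])

```text
validation failed for argument at $.st...
```

Call:
send_rows([
  {"tx": 0.4, "ty": -0.3},
  {"turn": 1},
  {"turn": 1},
  {"turn": 1},
  {"turn": 0.13},
  {"tx": 0},
])

```text
validation failed for argument at $.st...
```

```bash
python3 -c "
from h import *
go(.537,-.0133,.099,-11.4)"
```

```text
t 0.1 pos [ 0.1529 -0.6313  0.2356] yaw 13.63 tilt 0.1 F [0.  0.5 0.4] w 86.9 gf 0.0
  units [ 8.648 -8.498  2.289] turn 3.128
```

Call:
send_rows([
  {"tx": 0.5, "ty": -0.5, "tz": 0, "turn": 0, "grip": 1},
])

```text
time: 0.22
position: [0.1722, -0.5967, 0.2352]
tool_rot: [-3.12, -0.364, 0.003]
ft_force: [0.4, 0.6, 0.4]
grip_width: 0.998
grip_force: 0.0
```

All five keys are required.

Call:
send_rows([
  {"tx": 0.7, "ty": -0.7, "tz": 0, "turn": 0, "grip": 1},
  {"tx": 0.7, "ty": -0.7, "tz": 0, "turn": 0, "grip": 1},
  {"tx": 0.7, "ty": -0.7, "tz": 0, "turn": 0, "grip": 1},
  {"tx": 0.7, "ty": -0.7, "tz": 0, "turn": 0, "grip": 1},
  {"tx": 0.7, "ty": -0.7, "tz": 0, "turn": 0, "grip": 1},
  {"tx": 0.7, "ty": -0.7, "tz": 0, "turn": 0, "grip": 1},
  {"tx": 0.7, "ty": -0.7, "tz": 0, "turn": 0, "grip": 1},
  {"tx": 0.7, "ty": -0.7, "tz": 0, "turn": 0, "grip": 1},
  {"tx": 0.7, "ty": -0.7, "tz": 0, "turn": 0, "grip": 1},
  {"tx": 0.7, "ty": -0.7, "tz": 0, "turn": 0, "grip": 1},
  {"tx": 0.7, "ty": -0.7, "tz": 0, "turn": 0, "grip": 1},
])

```text
time: 1.6
position: [0.5159, -0.0362, 0.2365]
tool_rot: [3.119, 0.372, 0.0]
ft_force: [1.0, -0.7, -0.1]
grip_width: 0.998
grip_force: 0.0
```

Call:
send_rows([
  {"tx": 0.4, "ty": -0.3, "tz": 0, "turn": 0, "grip": 1},
  {"tx": 0, "ty": 0, "tz": 0, "turn": 1, "grip": 1},
  {"tx": 0, "ty": 0, "tz": 0, "turn": 1, "grip": 1},
  {"tx": 0, "ty": 0, "tz": 0, "turn": 1, "grip": 1},
  {"tx": 0, "ty": 0, "tz": 0, "turn": 0.13, "grip": 1},
  {"tx": 0, "ty": 0, "tz": 0, "turn": 0, "grip": 1},
])

```text
time: 2.35
position: [0.5343, -0.0145, 0.2363]
tool_rot: [3.126, -0.309, -0.001]
ft_force: [-0.5, 0.3, -0.7]
grip_width: 1.0
grip_force: 0.0
```

```bash
python3 -c "
from h import *
go(.537,-.0133,.099,-11.4)"
```

```text
t 2.35 pos [ 0.5343 -0.0145  0.2363] yaw -11.3 tilt 0.02 F [-0.5  0.3 -0.7] w 87.0 gf 0.0
  units [ 0.041 -0.029  2.289] turn 0.012
```

Call:
send_rows([
  {"tx": 0.04, "ty": -0.03, "tz": 0.6, "turn": 0, "grip": 1},
  {"tx": 0, "ty": 0, "tz": 0.7, "turn": 0, "grip": 1},
  {"tx": 0, "ty": 0, "tz": 0.5, "turn": 0, "grip": 1},
  {"tx": 0, "ty": 0, "tz": 0.3, "turn": 0, "grip": 1},
  {"tx": 0, "ty": 0, "tz": 0.18, "turn": 0, "grip": 1},
  {"tx": 0, "ty": 0, "tz": 0, "turn": 0, "grip": 0.5},
  {"tx": 0, "ty": 0, "tz": 0, "turn": 0, "grip": 0.1},
  {"tx": 0, "ty": 0, "tz": 0, "turn": 0, "grip": 0},
  {"tx": 0, "ty": 0, "tz": 0, "turn": 0, "grip": 0},
  {"tx": 0, "ty": 0, "tz": 0, "turn": 0, "grip": 0},
], newtons=20)

```text
time: 3.6
position: [0.5372, -0.0133, 0.0999]
tool_rot: [3.126, -0.312, 0.001]
ft_force: [-0.0, -0.5, 0.1]
grip_width: 0.519
grip_force: 0.0
```

```bash
python3 -c "
from h import *
go(.537,-.0133,.099,-11.4)"
```

```text
t 3.6 pos [ 0.5372 -0.0133  0.0999] yaw -11.41 tilt 0.02 F [-0.  -0.5  0.1] w 45.2 gf 0.0
  units [-0.004  0.001  0.016] turn -0.002
```

Fingers are slow; keep closing.

Call:
send_rows([
  {"tx": 0, "ty": 0, "tz": 0, "turn": 0, "grip": 0},
  {"tx": 0, "ty": 0, "tz": 0, "turn": 0, "grip": 0},
  {"tx": 0, "ty": 0, "tz": 0, "turn": 0, "grip": 0},
  {"tx": 0, "ty": 0, "tz": 0, "turn": 0, "grip": 0},
  {"tx": 0, "ty": 0, "tz": 0, "turn": 0, "grip": 0},
  {"tx": 0, "ty": 0, "tz": 0, "turn": 0, "grip": 0},
], newtons=30)

```text
time: 4.35
position: [0.5372, -0.0131, 0.0997]
tool_rot: [-3.126, 0.312, -0.0]
ft_force: [-0.5, 0.9, -0.7]
grip_width: 0.156
grip_force: 30.0
```

Call:
send_rows([
  {"tx": 0, "ty": 0, "tz": -0.1, "turn": 0, "grip": 0},
  {"tx": 0, "ty": 0, "tz": -0.2, "turn": 0, "grip": 0},
  {"tx": 0, "ty": 0, "tz": -0.3, "turn": 0, "grip": 0},
  {"tx": 0, "ty": 0, "tz": -0.4, "turn": 0, "grip": 0},
  {"tx": 0, "ty": 0, "tz": -0.4, "turn": 0, "grip": 0},
  {"tx": 0, "ty": 0, "tz": -0.2, "turn": 0, "grip": 0},
])

```text
time: 5.1
position: [0.5381, -0.0132, 0.1983]
tool_rot: [3.126, -0.312, 0.005]
ft_force: [-0.3, 0.9, -1.5]
grip_width: 0.157
grip_force: 30.0
```

```bash
python3 -c "
from h import *
go(.5147,.3374,.1957,9)"
```

```text
t 5.1 pos [ 0.5381 -0.0132  0.1983] yaw -11.41 tilt 0.2 F [-0.3  0.9 -1.5] w 13.7 gf 30.0
  units [-1.538 -5.65   0.037] turn -2.551
```

Gripped and lifted. Over to the mat, gently, then turn.

Call:
send_rows([
  {"tx": -0.05, "ty": -0.2, "tz": 0, "turn": 0, "grip": 0},
  {"tx": -0.12, "ty": -0.45, "tz": 0, "turn": 0, "grip": 0},
  {"tx": -0.2, "ty": -0.7, "tz": 0, "turn": 0, "grip": 0},
  {"tx": -0.2, "ty": -0.75, "tz": 0, "turn": 0, "grip": 0},
  {"tx": -0.2, "ty": -0.75, "tz": 0, "turn": 0, "grip": 0},
  {"tx": -0.2, "ty": -0.75, "tz": 0, "turn": 0, "grip": 0},
  {"tx": -0.2, "ty": -0.75, "tz": 0, "turn": 0, "grip": 0},
  {"tx": -0.2, "ty": -0.6, "tz": 0, "turn": 0, "grip": 0},
  {"tx": -0.2, "ty": -0.4, "tz": 0, "turn": 0, "grip": 0},
  {"tx": -0.1, "ty": -0.2, "tz": 0, "turn": 0, "grip": 0},
  {"tx": -0.07, "ty": -0.1, "tz": 0, "turn": 0, "grip": 0},
])

```text
time: 6.48
position: [0.5013, 0.34, 0.195]
tool_rot: [3.125, -0.311, -0.002]
ft_force: [0.1, -0.0, -2.5]
grip_width: 0.159
grip_force: 30.0
```

Call:
send_rows([
  {"tx": 0, "ty": 0, "tz": 0, "turn": -0.5, "grip": 0},
  {"tx": 0, "ty": 0, "tz": 0, "turn": -0.8, "grip": 0},
  {"tx": 0, "ty": 0, "tz": 0.2, "turn": -0.8, "grip": 0},
  {"tx": 0, "ty": 0, "tz": 0.5, "turn": -0.45, "grip": 0},
  {"tx": 0, "ty": 0, "tz": 0.6, "turn": 0, "grip": 0},
  {"tx": 0, "ty": 0, "tz": 0.5, "turn": 0, "grip": 0},
  {"tx": 0, "ty": 0, "tz": 0.3, "turn": 0, "grip": 0},
  {"tx": 0, "ty": 0, "tz": 0, "turn": 0, "grip": 0},
])

```text
time: 7.48
position: [0.5016, 0.3384, 0.0685]
tool_rot: [3.131, 0.244, -0.003]
ft_force: [0.4, -0.0, -2.4]
grip_width: 0.157
grip_force: 30.0
```

```bash
python3 -c "
from h import *
from bench import ctrl
go(.5147,.3374,.0277,9)
im=ctrl.get_image('side');cv2.imwrite('pics/s1.png',im['pixels'][:,:,::-1])"
```

```text
t 7.47 pos [0.5016 0.3384 0.0685] yaw 8.93 tilt 0.15 F [ 0.4 -0.  -2.4] w 13.7 gf 30.0
  units [0.215 0.05  0.68 ] turn -0.009
```

View pics/s1.png

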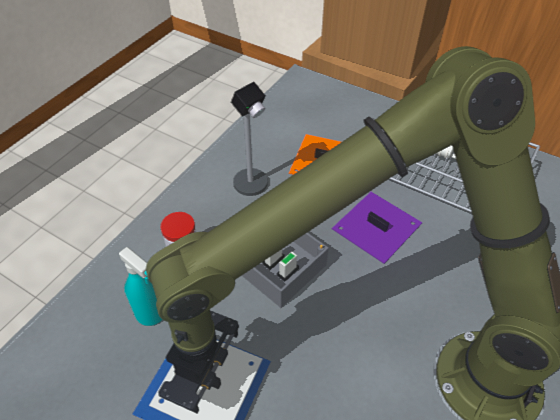

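The cover (200,390) is level over the mat and the green cartridge is showing at (290,258). Lowering in small steps.

Call:
send_rows([
  {"tx": 0.21, "ty": 0.05, "tz": 0.2, "turn": 0, "grip": 0},
  {"tx": 0, "ty": 0, "tz": 0.2, "turn": 0, "grip": 0},
  {"tx": 0, "ty": 0, "tz": 0.15, "turn": 0, "grip": 0},
  {"tx": 0, "ty": 0, "tz": 0.07, "turn": 0, "grip": 0},
  {"tx": 0, "ty": 0, "tz": 0.03, "turn": 0, "grip": 0},
  {"tx": 0, "ty": 0, "tz": 0, "turn": 0, "grip": 0},
  {"tx": 0, "ty": 0, "tz": 0.02, "turn": 0, "grip": 0},
  {"tx": 0, "ty": 0, "tz": 0, "turn": 0, "grip": 0},
])

```text
time: 8.52
position: [0.5149, 0.3387, 0.0296]
tool_rot: [3.132, 0.246, 0.0]
ft_force: [-0.0, -0.1, -1.9]
grip_width: 0.159
grip_force: 30.0
```

```bash
python3 -c "
from h import *
go(.5147,.3374,.0277,9)"
```

```text
t 8.53 pos [0.5149 0.3387 0.0296] yaw 8.99 tilt 0.01 F [-0.  -0.1 -1.9] w 13.8 gf 30.0
  units [-0.006  0.021  0.032] turn -0.002
```

Call:
send_rows([
  {"tx": 0, "ty": 0.02, "tz": 0.02, "turn": 0, "grip": 0},
  {"tx": 0, "ty": 0, "tz": 0.015, "turn": 0, "grip": 0},
  {"tx": 0, "ty": 0, "tz": 0.01, "turn": 0, "grip": 0},
  {"tx": 0, "ty": 0, "tz": 0, "turn": 0, "grip": 0},
])

```text
time: 9.02
position: [0.5151, 0.3372, 0.0277]
tool_rot: [3.131, 0.246, 0.0]
ft_force: [-2.2, -2.7, 5.7]
grip_width: 0.158
grip_force: 30.0
```

Contact. Release and rise.

Call:
send_rows([
  {"tx": 0, "ty": 0, "tz": 0, "turn": 0, "grip": 0.4},
  {"tx": 0, "ty": 0, "tz": 0, "turn": 0, "grip": 0.6},
  {"tx": 0, "ty": 0, "tz": 0, "turn": 0, "grip": 0.8},
  {"tx": 0, "ty": 0, "tz": 0, "turn": 0, "grip": 0.9},
  {"tx": 0, "ty": 0, "tz": -0.2, "turn": 0, "grip": 0.9},
  {"tx": 0, "ty": 0, "tz": -0.6, "turn": 0, "grip": 0.9},
  {"tx": 0, "ty": 0, "tz": -0.9, "turn": 0, "grip": 0.9},
  {"tx": 0, "ty": 0, "tz": -0.9, "turn": 0, "grip": 0.9},
  {"tx": 0, "ty": 0, "tz": -0.6, "turn": 0, "grip": 0.9},
  {"tx": 0, "ty": 0, "tz": 0, "turn": 0, "grip": 0.9},
])

```text
time: 10.28
position: [0.5162, 0.3393, 0.2233]
tool_rot: [-3.129, -0.246, -0.01]
ft_force: [-0.2, -0.4, -0.2]
grip_width: 0.899
grip_force: 0.0
```

```bash
python3 - <<'E'
from h import *
from bench import ctrl
go(.537,-.0133,.22,-11.4)
o=[]
for n in('side','top'):
    im=ctrl.get_image(n);h=hsv(im);H,S,V=h[...,0],h[...,1],h[...,2]
    for k,m in(("red",((H<6)|(H>174))&(S>120)),("green",(H>50)&(H<75)&(S>120))):
        for c in cv2.findContours(m.astype(np.uint8),0,1)[0]:
            if cv2.contourArea(c)>15:
                M=cv2.moments(c);p=(M['m10']/M['m00'],M['m01']/M['m00']);print(n,k,np.round(p,1),cv2.contourArea(c),onz(im,p,.064).round(4))
    c=big((H>100)&(H<120)&(S>120)&(V>60));print(n,'mat',rect(im,c,.003))
    try: print(n,'cover',rect(im,cv2.convexHull(big((V>150)&(S<40)&(np.arange(560)<285)&(np.arange(420)[:,None]>190))),.007))
    except Exception as e: print(e)
    o.append(im['pixels'])
a=o[0][200:410,120:400];b=o[1][180:290,90:310]
out=np.zeros((600,800,3),np.uint8);out[:420,:560]=cv2.resize(a,None,fx=2,fy=2);
b=cv2.resize(b[:, :],(360,180));out[420:600,:360]=b
cv2.imwrite('pics/c2.png',out[:,:,::-1])
E
```

```text
t 10.28 pos [0.5162 0.3393 0.2233] yaw 9.0 tilt 0.41 F [-0.2 -0.4 -0.2] w 78.2 gf 0.0
  units [-0.578  5.858  0.037] turn 2.55
side red [272.7 246.6] 42.0 [ 0.5619 -0.0183  0.064 ]
side green [287.7 258. ] 42.5 [ 0.5129 -0.0086  0.064 ]
side mat ((0.5019721388816833, 0.29903268814086914), (0.1816285103559494, 0.14638662338256836), 8.949435234069824)
side cover ((1.039920449256897, 0.2373962104320526), (0.3259119689464569, 0.47560837864875793), 51.13566970825195)
top red [256.4 219. ] 24.5 [ 0.5619 -0.0181  0.064 ]
top red [220.1 147.4] 535.0 [0.7862 0.0908 0.064 ]
top green [252.9 235.2] 16.0 [ 0.5131 -0.007   0.064 ]
top mat ((0.5334048271179199, 0.2642327845096588), (0.20285992324352264, 0.06900990009307861), 9.256782531738281)
top cover ((0.5346661806106567, 0.28100335597991943), (0.1490546315908432, 0.06730771064758301), 8.884732246398926)
```

View pics/c2.png

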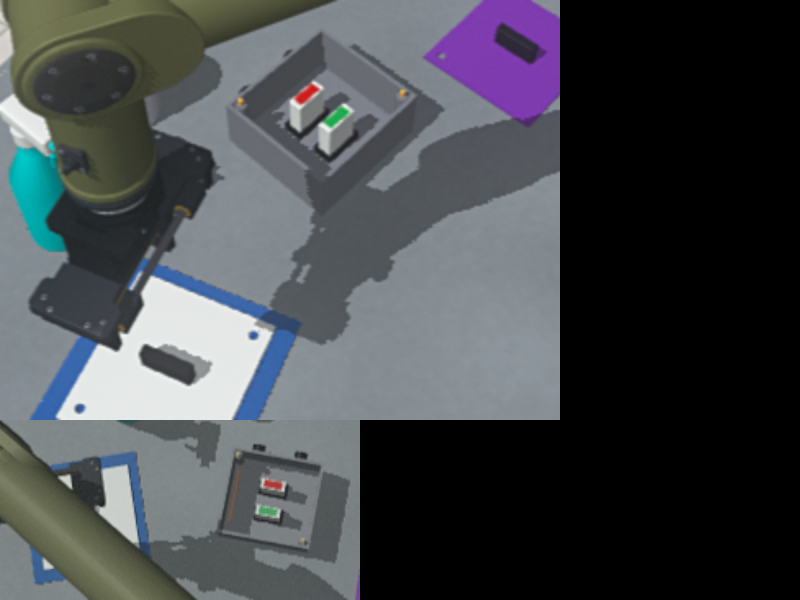

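The cover is flat in the middle of the mat (side crop, around (165,360)), with a blue border all round. In the box, red is at (306,94) in the +x socket and green at (337,115). To the red one:

Call:
send_rows([
  {"tx": 0, "ty": 0.5, "tz": 0, "turn": 0, "grip": 1},
  {"tx": -0.03, "ty": 0.9, "tz": 0, "turn": 0, "grip": 1},
  {"tx": -0.03, "ty": 1, "tz": 0, "turn": 0, "grip": 1},
  {"tx": -0.03, "ty": 1, "tz": 0, "turn": 0, "grip": 1},
  {"tx": -0.03, "ty": 1, "tz": 0, "turn": 0, "grip": 1},
  {"tx": -0.03, "ty": 1, "tz": 0, "turn": 0, "grip": 1},
  {"tx": -0.03, "ty": 0.6, "tz": 0, "turn": 0, "grip": 1},
  {"tx": 0, "ty": 0, "tz": 0, "turn": 0.9, "grip": 1},
  {"tx": 0, "ty": 0, "tz": 0, "turn": 1, "grip": 1},
  {"tx": 0, "ty": 0, "tz": 0, "turn": 0.65, "grip": 1},
  {"tx": 0, "ty": 0, "tz": 0, "turn": 0, "grip": 1},
  {"tx": 0, "ty": 0, "tz": 0, "turn": 0, "grip": 1},
])

```text
time: 11.88
position: [0.56, -0.0197, 0.218]
tool_rot: [-3.126, 0.31, 0.002]
ft_force: [1.1, -0.1, -0.1]
grip_width: 0.999
grip_force: 0.0
```

```bash
python3 - <<'E'
from h import *
go(.5619,-.0182,.045,-11.4)
E
```

```text
t 11.88 pos [ 0.56   -0.0197  0.218 ] yaw -11.32 tilt 0.09 F [ 1.1 -0.1 -0.1] w 86.9 gf 0.0
  units [ 0.03  -0.031  2.883] turn 0.011
```

Call:
send_rows([
  {"tx": 0.03, "ty": -0.03, "tz": 0.4, "turn": 0.01, "grip": 1},
  {"tx": 0, "ty": 0, "tz": 0.8, "turn": 0, "grip": 1},
  {"tx": 0, "ty": 0, "tz": 0.7, "turn": 0, "grip": 1},
  {"tx": 0, "ty": 0, "tz": 0.5, "turn": 0, "grip": 1},
  {"tx": 0, "ty": 0, "tz": 0.3, "turn": 0, "grip": 1},
  {"tx": 0, "ty": 0, "tz": 0.18, "turn": 0, "grip": 1},
  {"tx": 0, "ty": 0, "tz": 0, "turn": 0, "grip": 0.6},
  {"tx": 0, "ty": 0, "tz": 0, "turn": 0, "grip": 0.3},
  {"tx": 0, "ty": 0, "tz": 0, "turn": 0, "grip": 0.3},
  {"tx": 0, "ty": 0, "tz": 0, "turn": 0, "grip": 0.3},
  {"tx": 0, "ty": 0, "tz": 0, "turn": 0, "grip": 0.3},
  {"tx": 0, "ty": 0, "tz": 0, "turn": 0, "grip": 0.3},
], newtons=15)

```text
time: 13.38
position: [0.5629, -0.0183, 0.0463]
tool_rot: [3.126, -0.315, 0.001]
ft_force: [-1.0, -0.2, 2.8]
grip_width: 0.512
grip_force: 15.0
```

```bash
python3 - <<'E'
from h import *
go(.5619,-.0182,.045,-11.4)
E
```

```text
t 13.38 pos [ 0.5629 -0.0183  0.0463] yaw -11.49 tilt 0.02 F [-1.  -0.2  2.8] w 44.5 gf 15.0
  units [-0.016  0.002  0.022] turn -0.012
```

Call:
send_rows([
  {"tx": 0, "ty": 0, "tz": -0.1, "turn": 0, "grip": 0.3},
  {"tx": 0, "ty": 0, "tz": -0.3, "turn": 0, "grip": 0.3},
  {"tx": 0, "ty": 0, "tz": -0.5, "turn": 0, "grip": 0.3},
  {"tx": 0, "ty": 0, "tz": -0.5, "turn": 0, "grip": 0.3},
  {"tx": 0, "ty": 0, "tz": -0.3, "turn": 0, "grip": 0.3},
  {"tx": 0.2, "ty": 0, "tz": 0, "turn": 0, "grip": 0.3},
  {"tx": 0.4, "ty": 0, "tz": 0, "turn": 0, "grip": 0.3},
  {"tx": 0.4, "ty": 0, "tz": 0, "turn": 0, "grip": 0.3},
  {"tx": 0.2, "ty": 0, "tz": 0, "turn": 0, "grip": 0.3},
  {"tx": 0, "ty": 0, "tz": 0, "turn": 0, "grip": 0.3},
  {"tx": 0, "ty": 0, "tz": 0, "turn": 0, "grip": 0.3},
], newtons=25)

```text
time: 14.75
position: [0.6324, -0.0322, 0.1475]
tool_rot: [3.126, -0.314, -0.002]
ft_force: [0.1, 0.6, -0.8]
grip_width: 0.515
grip_force: 25.0
```

```bash
python3 - <<'E'
from h import *
from bench import ctrl
y=np.radians(-11.4);u=np.array([np.cos(y),np.sin(y)])
c=np.array([.5373,-.0134])
p=c+u*.100
go(p[0],p[1],.105,-11.4)
s=ctrl.get_state();print("box coords",(s['position'][:2]-c)@u)
im=ctrl.get_image('side')
cv2.imwrite('pics/c3.png',cv2.resize(im['pixels'][130:290,160:360],(800,640))[:600,:,::-1])
E
```

```text
t 14.75 pos [ 0.6324 -0.0322  0.1475] yaw -11.46 tilt 0.08 F [ 0.1  0.6 -0.8] w 44.8 gf 25.0
  units [0.051 0.006 0.708] turn -0.008
box coords 0.09699224701868357
```

View pics/c3.png

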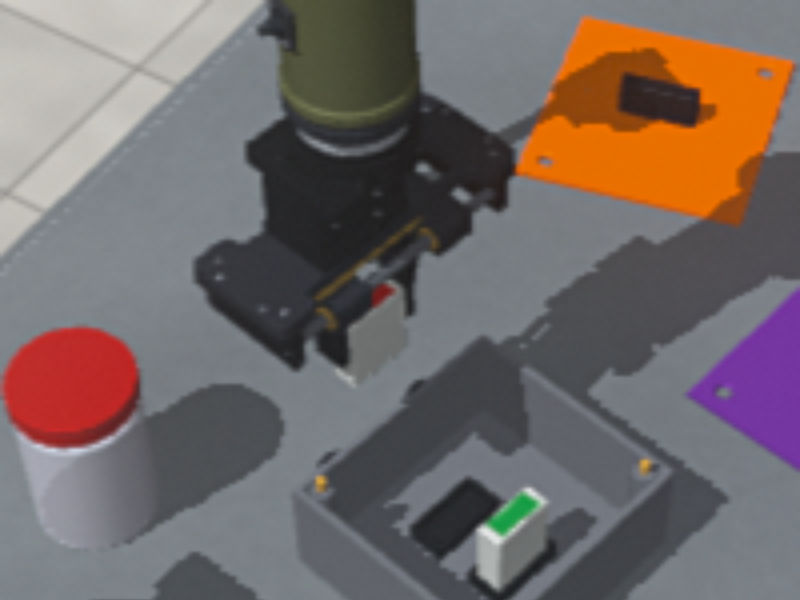

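The red cartridge is held at (370,330), its plain face towards the box and its narrow side visible; green is still in its socket. Lower it, loosen the grip and push its lower back against the outer rim.

Call:
send_rows([
  {"tx": 0.05, "ty": 0, "tz": 0.2, "turn": 0, "grip": 0.3},
  {"tx": 0, "ty": 0, "tz": 0.3, "turn": 0, "grip": 0.3},
  {"tx": 0, "ty": 0, "tz": 0.2, "turn": 0, "grip": 0.3},
  {"tx": 0, "ty": 0, "tz": 0, "turn": 0, "grip": 0.3},
  {"tx": -0.1, "ty": 0, "tz": 0, "turn": 0, "grip": 0.3},
])

```text
time: 15.42
position: [0.6305, -0.032, 0.1061]
tool_rot: [-3.125, 0.315, -0.001]
ft_force: [0.4, -0.4, -1.2]
grip_width: 0.513
grip_force: 25.0
```

Call:
send_rows([
  {"tx": 0, "ty": 0, "tz": 0, "turn": 0, "grip": 0.3},
  {"tx": -0.05, "ty": 0, "tz": 0, "turn": 0, "grip": 0.3},
  {"tx": -0.05, "ty": 0, "tz": 0, "turn": 0, "grip": 0.3},
  {"tx": -0.05, "ty": 0, "tz": 0, "turn": 0, "grip": 0.3},
  {"tx": -0.05, "ty": 0, "tz": 0, "turn": 0, "grip": 0.3},
  {"tx": 0, "ty": 0, "tz": 0, "turn": 0, "grip": 0.3},
], newtons=4)

```text
time: 16.18
position: [0.6186, -0.0297, 0.1063]
tool_rot: [3.126, -0.315, 0.001]
ft_force: [1.4, -0.2, -0.3]
grip_width: 0.511
grip_force: 4.0
```

```bash
cat >> h.py <<'E'
def bx(X,z=.105):
    y=np.radians(-11.4);u=np.array([np.cos(y),np.sin(y)]);p=np.array([.5373,-.0134])+u*X
    from bench import ctrl
    print("box x",(ctrl.get_state()['position'][:2]-[.5373,-.0134])@u); go(p[0],p[1],z,-11.4)
E
python3 -c "
from h import *
bx(.0736)"
```

```text
box x 0.08286712985375197
t 16.18 pos [ 0.6186 -0.0297  0.1063] yaw -11.49 tilt 0.03 F [ 1.4 -0.2 -0.3] w 44.4 gf 4.0
  units [-0.154  0.002  0.022] turn -0.012
```

Call:
send_rows([
  {"tx": -0.05, "ty": 0, "tz": 0, "turn": 0, "grip": 0.3},
  {"tx": -0.05, "ty": 0, "tz": 0, "turn": 0, "grip": 0.3},
  {"tx": -0.04, "ty": 0, "tz": 0, "turn": 0, "grip": 0.3},
  {"tx": -0.025, "ty": 0, "tz": 0, "turn": 0, "grip": 0.3},
  {"tx": 0, "ty": 0, "tz": 0, "turn": 0, "grip": 0.3},
])

```text
time: 16.8
position: [0.6083, -0.0276, 0.1057]
tool_rot: [3.126, -0.314, -0.002]
ft_force: [0.8, -0.6, -0.6]
grip_width: 0.513
grip_force: 4.0
```

```bash
python3 - <<'E'
from h import *
bx(.073)
from bench import ctrl
im=ctrl.get_image('side')
cv2.imwrite('pics/c4.png',cv2.resize(im['pixels'][180:260,220:320],(750,600))[:,:,::-1])
E
```

```text
box x 0.07244279924697608
t 16.8 pos [ 0.6083 -0.0276  0.1057] yaw -11.49 tilt 0.06 F [ 0.8 -0.6 -0.6] w 44.7 gf 4.0
  units [0.009 0.002 0.012] turn -0.011
```

View pics/c4.png

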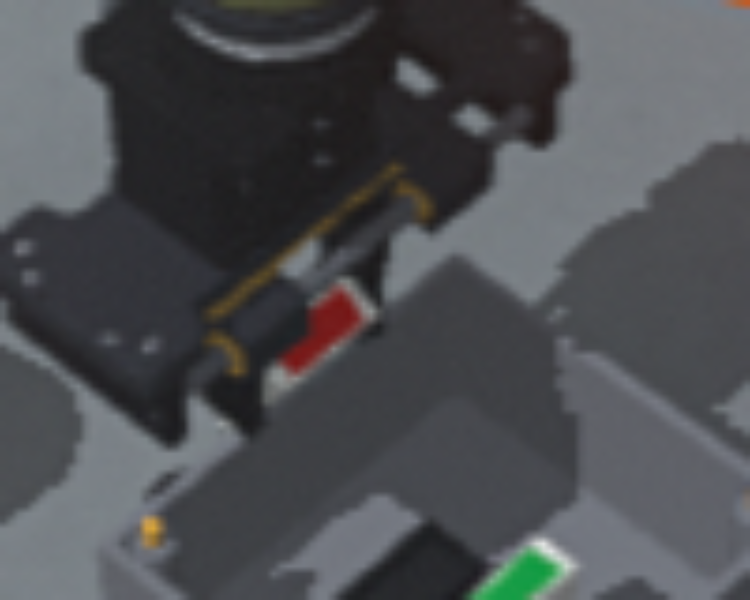

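The cartridge has pivoted: its red top at (325,325) now faces up-left and it leans against the rim. Tighten and retreat up and over.

Call:
send_rows([
  {"tx": 0, "ty": 0, "tz": 0, "turn": 0, "grip": 0.3},
  {"tx": 0, "ty": 0, "tz": 0, "turn": 0, "grip": 0.3},
  {"tx": 0, "ty": 0, "tz": 0, "turn": 0, "grip": 0.3},
  {"tx": 0.1, "ty": 0, "tz": -0.05, "turn": 0, "grip": 0.3},
  {"tx": 0.1, "ty": 0, "tz": -0.3, "turn": 0, "grip": 0.3},
  {"tx": 0, "ty": 0, "tz": -0.6, "turn": 0, "grip": 0.3},
  {"tx": -0.2, "ty": 0.2, "tz": -0.8, "turn": 0.2, "grip": 0.3},
  {"tx": -0.3, "ty": 0.4, "tz": -0.5, "turn": 0.3, "grip": 0.3},
  {"tx": 0, "ty": 0, "tz": 0, "turn": 0, "grip": 0.3},
], newtons=35)

```text
time: 17.98
position: [0.5848, -0.0608, 0.2455]
tool_rot: [3.11, -0.428, 0.011]
ft_force: [0.6, -0.5, -0.6]
grip_width: 0.514
grip_force: 35.0
```

```bash
cat >> h.py <<'E'
L=np.array([.7175,-.2058,.29]);PSI=-15.6;RL=R.from_euler('z',PSI,degrees=True)*R.from_euler('y',-25,degrees=True)
W=L+RL.apply([-.15,0,0])
def fin(h=.0433):
    t=W+RL.apply([-.0095,0,h-.028])-[0,0,.005]; print("W",W.round(4),"tcp",t.round(4)); go(*t,PSI)
E
python3 -c "
from h import *
fin()"
```

```text
W [ 0.5866 -0.1692  0.2266] tcp [ 0.572  -0.1652  0.2315]
t 17.98 pos [ 0.5848 -0.0608  0.2455] yaw -15.68 tilt 0.42 F [ 0.6 -0.5 -0.6] w 44.7 gf 35.0
  units [0.263 1.733 0.238] turn -0.009
```

Call:
send_rows([
  {"tx": 0.06, "ty": 0.3, "tz": 0.05, "turn": 0, "grip": 0.3},
  {"tx": 0.1, "ty": 0.5, "tz": 0.1, "turn": 0, "grip": 0.3},
  {"tx": 0.1, "ty": 0.5, "tz": 0.1, "turn": 0, "grip": 0.3},
  {"tx": 0, "ty": 0.3, "tz": 0, "turn": 0, "grip": 0.3},
  {"tx": 0, "ty": 0.13, "tz": 0, "turn": 0, "grip": 0.3},
  {"tx": 0, "ty": 0, "tz": 0, "turn": 0, "grip": 0.3},
  {"tx": 0, "ty": 0, "tz": 0, "turn": 0, "grip": 0.3},
])

```text
time: 18.85
position: [0.5712, -0.1614, 0.2263]
tool_rot: [-3.113, 0.42, -0.001]
ft_force: [0.1, 0.2, -0.7]
grip_width: 0.514
grip_force: 35.0
```

```bash
python3 - <<'E'
from h import *
from bench import ctrl
fin()
o=np.zeros((600,800,3),np.uint8);d={}
for i,(n,x,y) in enumerate((('side',250,130),('top',270,170))):
    im=ctrl.get_image(n);d[n]=im;p=proj(im,W);print(n,p)
    x,y=int(p[0])-25,int(p[1])-30;print(x,y)
    o[:480,i*400:i*400+400]=cv2.resize(im['pixels'][y:y+60,x:x+50],(400,480),interpolation=cv2.INTER_CUBIC)
    # expected cartridge corners
    s=ctrl.get_state();g=s['position']+[0,0,.005]
    for nm,q in (("top-x+y",(-9,22.5,56)),("top-x-y",(-9,-22.5,56)),("top+x+y",(9,22.5,56)),("top+x-y",(9,-22.5,56)),("bot-x+y",(-9,22.5,0)),("bot-x-y",(-9,-22.5,0)),("bot+x+y",(9,22.5,0))):
        u=proj(im,g+RL.apply((np.array(q)-[0,0,43.3])/1000)); print(n,nm,((u+.5-[x,y])*8-.5+[i*400,0]).round(0))
pickle.dump(d,open('d1.pkl','wb'))
cv2.imwrite('pics/c5.png',o[:,:,::-1])
E
```

```text
W [ 0.5866 -0.1692  0.2266] tcp [ 0.572  -0.1652  0.2315]
t 18.85 pos [ 0.5712 -0.1614  0.2263] yaw -15.37 tilt 0.04 F [ 0.1  0.2 -0.7] w 44.7 gf 35.0
  units [ 0.031  0.058 -0.086] turn 0.029
side [296.93190828 159.30699432]
271 129
side top-x+y [221. 311.]
side top-x-y [329. 238.]
side top+x+y [183. 263.]
side top+x-y [292. 192.]
side bot-x+y [162. 388.]
side bot-x-y [267. 317.]
side bot+x+y [125. 342.]
top [311.07883844 199.41175177]
286 169
top top-x+y [511. 306.]
top top-x-y [641. 340.]
top top+x+y [525. 256.]
top top+x-y [655. 289.]
top bot-x+y [519. 269.]
top bot-x-y [644. 301.]
top bot+x+y [532. 220.]
```

View pics/c5.png

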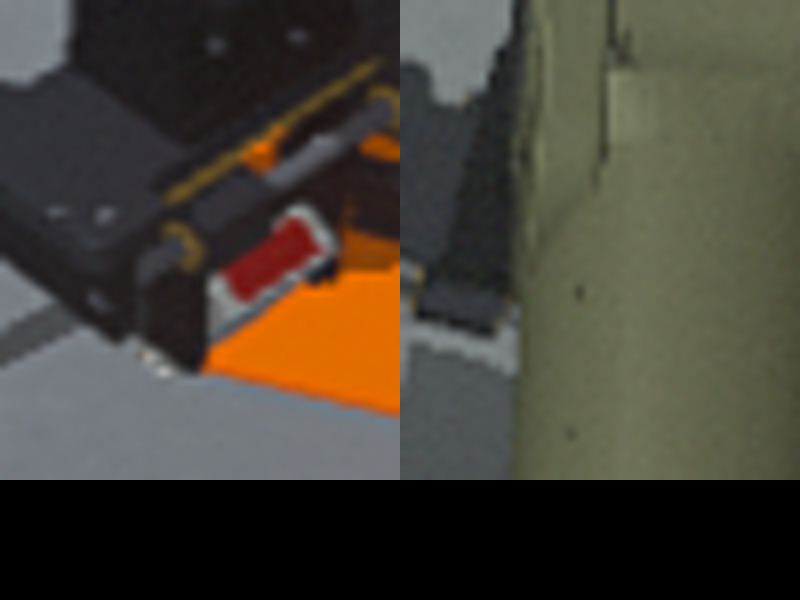

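```bash
python3 - <<'E'
from h import *
d=pickle.load(open('d1.pkl','rb'));im=d['side'];g=np.array([.5712,-.1614,.2313])
P=lambda Q:(proj(im,Q)+.5-[271,129])*8-.5
for th in(0,15,25,30,35,40,45):
    A=R.from_euler('z',-15.4,degrees=True)*R.from_euler('y',-th,degrees=True)
    print(th,*[P(g+A.apply((np.array(q)-[0,0,43.3])/1000)).round(0) for q in((9,-22.5,56),(-9,-22.5,56),(-9,22.5,56),(-9,-22.5,0),(-9,22.5,0),(9,22.5,0),(9,-22.5,0),(0,0,56))])
h=hsv(im);H,S,V=h[...,0],h[...,1],h[...,2]
m=((H<6)|(H>174))&(S>140)&(V>60); m[:,:290]=0;m[:150]=0;m[190:]=0;m[:,325:]=0
ys,xs=np.nonzero(m);p=np.c_[xs,ys].astype(np.float32);r=cv2.minAreaRect(p)
print(len(xs),"centroid",(p.mean(0)+.5-[271,129])*8-.5)
# moments -> half axes dirs
q=cv2.boxPoints(r);print(((q+.5-[271,129])*8-.5).round(0))
# fingertips bottom predicted
for y in(22.5,-22.5):print('tip',P(g+R.from_euler('z',-15.4,degrees=True).apply([0,y/1000,-.019])))
E
```

```text
0 [277. 187.] [319. 218.] [211. 291.] [310. 350.] [205. 422.] [164. 391.] [269. 320.] [244. 238.]
15 [285. 189.] [326. 230.] [217. 303.] [284. 333.] [179. 404.] [140. 363.] [245. 293.] [252. 245.]
25 [292. 192.] [329. 238.] [221. 311.] [267. 317.] [162. 388.] [125. 343.] [231. 272.] [257. 251.]
30 [295. 193.] [330. 242.] [222. 315.] [258. 309.] [153. 380.] [119. 332.] [224. 262.] [259. 254.]
35 [298. 196.] [331. 246.] [223. 319.] [250. 299.] [145. 370.] [113. 321.] [218. 251.] [261. 257.]
40 [301. 198.] [332. 250.] [224. 322.] [243. 290.] [138. 360.] [107. 310.] [213. 240.] [263. 260.]
45 [304. 201.] [333. 253.] [225. 326.] [235. 280.] [130. 350.] [102. 299.] [208. 229.] [265. 263.]
57 centroid [269.46484375 259.5       ]
[[221. 269.]
 [296. 219.]
 [317. 250.]
 [242. 301.]]
tip [186.68607866 350.42021207]
tip [293.1909607  278.58226785]
```

The crop shows the red top at (269,260), but the back face is almost edge-on, so the lean is near 30° rather than 25°. I'll take it closer to the side camera, back face towards it, and measure.

Call:
send_rows([
  {"tx": -0.2, "ty": -0.25, "tz": -0.2, "turn": 0, "grip": 0.3},
  {"tx": -0.4, "ty": -0.5, "tz": -0.4, "turn": 0.2, "grip": 0.3},
  {"tx": -0.4, "ty": -0.6, "tz": -0.5, "turn": 0.6, "grip": 0.3},
  {"tx": -0.4, "ty": -0.6, "tz": -0.5, "turn": 0.8, "grip": 0.3},
  {"tx": -0.3, "ty": -0.6, "tz": -0.5, "turn": 0.8, "grip": 0.3},
  {"tx": -0.1, "ty": -0.6, "tz": -0.5, "turn": 0.8, "grip": 0.3},
  {"tx": 0, "ty": -0.5, "tz": -0.4, "turn": 0.8, "grip": 0.3},
  {"tx": 0, "ty": -0.3, "tz": -0.2, "turn": 0.8, "grip": 0.3},
  {"tx": 0, "ty": 0, "tz": 0, "turn": 0.4, "grip": 0.3},
  {"tx": 0, "ty": 0, "tz": 0, "turn": 0, "grip": 0.3},
  {"tx": 0, "ty": 0, "tz": 0, "turn": 0, "grip": 0.3},
])

```text
time: 20.32
position: [0.5677, 0.0755, 0.4016]
tool_rot: [2.818, -1.364, -0.019]
ft_force: [-0.3, -0.3, -0.6]
grip_width: 0.514
grip_force: 35.0
```

```bash
cat > meas.py <<'E'
from h import *
from bench import ctrl
import sys
s=ctrl.get_state();M=R.from_rotvec(s['tool_rot']).as_matrix();g=s['position']+.005*-M[:,2]
yaw=np.degrees(np.arctan2(M[1,0],M[0,0]))
im=ctrl.get_image('side');c=proj(im,g);x,y=(c-[30,26]).astype(int)
print("pos",s['position'].round(4),"yaw",yaw.round(1),"px",c.round(1),s['joint_positions'].round(2))
P=lambda Q:(proj(im,Q)+.5-[x,y])*10-.5
# profile along the cartridge's middle line (y_c=0): top-back edge / bottom-back edge
for th in range(15,41,5):
    A=R.from_euler('z',yaw,degrees=True)*R.from_euler('y',-th,degrees=True)
    print(th,*[P(g+A.apply((np.array(q)-[0,0,43.3])/1000)).round(0) for q in((9,0,56),(-9,0,56),(-9,0,0),(-9,22.5,56),(-9,-22.5,56),(-9,22.5,0),(-9,-22.5,0))])
cv2.imwrite(sys.argv[1],cv2.resize(im['pixels'][y:y+60,x:x+60],(600,600),interpolation=cv2.INTER_CUBIC)[:,:,::-1])
cx=int(round(c[0]))
print("col",cx,"crop",(cx-x)*10+4.5)
for r in range(y+5,y+55): print((r-y)*10+4.5,im['pixels'][r,cx].tolist(),end=' ')
E
python3 meas.py pics/m1.png
```

```text
pos [0.5677 0.0755 0.4016] yaw -51.7 px [242.3 171.3] [ 0.09  0.16 -0.31  1.33  0.05  1.68 -2.69]
15 [302. 192.] [309. 275.] [318. 417.] [188. 285.] [430. 265.] [203. 427.] [433. 408.]
20 [302. 195.] [310. 282.] [317. 402.] [189. 292.] [431. 272.] [202. 411.] [431. 392.]
25 [302. 199.] [310. 290.] [315. 385.] [189. 299.] [431. 280.] [200. 395.] [430. 376.]
30 [303. 203.] [311. 296.] [314. 368.] [190. 306.] [432. 287.] [199. 377.] [428. 358.]
35 [303. 208.] [312. 303.] [312. 350.] [191. 313.] [432. 293.] [197. 359.] [426. 340.]
40 [304. 213.] [312. 310.] [310. 331.] [191. 320.] [433. 300.] [196. 340.] [424. 322.]
col 242 crop 304.5
54.5 [122, 129, 136] 64.5 [122, 130, 135] 74.5 [124, 132, 137] 84.5 [123, 131, 135] 94.5 [92, 94, 101] 104.5 [104, 107, 114] 114.5 [104, 107, 115] 124.5 [76, 77, 83] 134.5 [80, 85, 90] 144.5 [125, 131, 136] 154.5 [123, 129, 135] 164.5 [120, 128, 133] 174.5 [121, 127, 132] 184.5 [122, 128, 133] 194.5 [124, 130, 135] 204.5 [123, 132, 137] 214.5 [126, 136, 141] 224.5 [145, 131, 131] 234.5 [128, 46, 46] 244.5 [127, 28, 27] 254.5 [126, 32, 29] 264.5 [127, 34, 33] 274.5 [127, 32, 32] 284.5 [128, 31, 31] 294.5 [127, 43, 43] 304.5 [135, 118, 116] 314.5 [101, 106, 105] 324.5 [91, 95, 95] 334.5 [91, 93, 93] 344.5 [94, 95, 96] 354.5 [94, 96, 96] 364.5 [94, 96, 95] 374.5 [92, 92, 92] 384.5 [79, 82, 89] 394.5 [78, 83, 88] 404.5 [80, 84, 90] 414.5 [79, 83, 89] 424.5 [77, 82, 88] 434.5 [79, 82, 88] 444.5 [80, 84, 88] 454.5 [79, 84, 88] 464.5 [80, 84, 89] 474.5 [64, 70, 72] 484.5 [63, 67, 71] 494.5 [93, 98, 103] 504.5 [124, 132, 136] 514.5 [126, 133, 138] 524.5 [123, 129, 135] 534.5 [121, 128, 133] 544.5 [121, 128, 133]
```

View pics/m1.png

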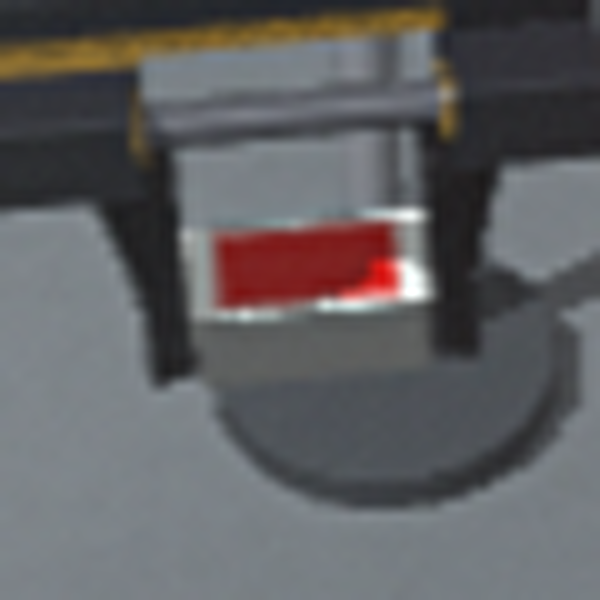

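The crop shows the back face spanning rows 309–380 and the top 220–309. That gives a lean of 30°, held about 2.5 mm towards −x. It needs about 5° less, so I'll push the front face lightly against the +x wall's inner rim.

Call:
send_rows([
  {"tx": 0, "ty": 0, "tz": 0.1, "turn": -0.8, "grip": 0.3},
  {"tx": 0, "ty": 0.1, "tz": 0.4, "turn": -1, "grip": 0.3},
  {"tx": 0, "ty": 0.3, "tz": 0.7, "turn": -1, "grip": 0.3},
  {"tx": 0, "ty": 0.4, "tz": 0.8, "turn": -1, "grip": 0.3},
  {"tx": 0, "ty": 0.4, "tz": 0.8, "turn": -1, "grip": 0.3},
  {"tx": 0, "ty": 0.2, "tz": 0.6, "turn": -0.2, "grip": 0.3},
  {"tx": 0, "ty": 0, "tz": 0.3, "turn": 0, "grip": 0.3},
  {"tx": 0, "ty": 0, "tz": 0.1, "turn": 0, "grip": 0.3},
  {"tx": 0, "ty": 0, "tz": 0, "turn": 0, "grip": 0.3},
])

```text
time: 21.5
position: [0.527, -0.0008, 0.1748]
tool_rot: [3.118, -0.325, -0.023]
ft_force: [0.5, -0.5, 0.2]
grip_width: 0.52
grip_force: 35.0
```

```bash
python3 - <<'E'
from h import *
bx(.040,.096)
im=pickle.load(open('d1.pkl','rb'))['side']
g=np.array([.5677,.0755,.4066]);x,y=212,145
P=lambda Q:(proj(im,Q)+.5-[x,y])*10-.5
for yy in(22.5,-22.5):
  for xx in (-9.5,9.5): print('tip',yy,xx,P(g+R.from_euler('z',-51.7,degrees=True).apply([xx/1e3,yy/1e3,-.019])))
E
```

```text
box x -0.012637792686420159
t 21.5 pos [ 0.527  -0.0008  0.1748] yaw -11.89 tilt 0.91 F [ 0.5 -0.5  0.2] w 45.3 gf 35.0
  units [0.897 0.155 1.303] turn -0.061
tip 22.5 -9.5 [198.33552257 382.85219031]
tip 22.5 9.5 [192.88012511 311.25649027]
tip -22.5 -9.5 [434.87192865 363.32482714]
tip -22.5 9.5 [426.51404668 292.17212767]
```

Call:
send_rows([
  {"tx": 0.4, "ty": 0.08, "tz": 0, "turn": 0, "grip": 0.3},
  {"tx": 0.35, "ty": 0.05, "tz": 0, "turn": 0, "grip": 0.3},
  {"tx": 0, "ty": 0, "tz": 0, "turn": 0, "grip": 0.3},
  {"tx": 0, "ty": 0, "tz": 0, "turn": 0, "grip": 0.3},
])

```text
time: 22.0
position: [0.5685, -0.0175, 0.174]
tool_rot: [3.118, -0.324, -0.024]
ft_force: [-0.2, -0.1, -1.5]
grip_width: 0.513
grip_force: 35.0
```

```bash
python3 -c "
from h import *
bx(.043,.096)"
```

```text
box x 0.03144053860835469
t 22.0 pos [ 0.5685 -0.0175  0.174 ] yaw -11.87 tilt 0.96 F [-0.2 -0.1 -1.5] w 44.6 gf 35.0
  units [0.212 0.024 1.297] turn -0.059
```

Call:
send_rows([
  {"tx": 0.18, "ty": 0.02, "tz": 0.4, "turn": -0.06, "grip": 0.3},
  {"tx": 0, "ty": 0, "tz": 0.5, "turn": 0, "grip": 0.3},
  {"tx": 0, "ty": 0, "tz": 0.3, "turn": 0, "grip": 0.3},
  {"tx": 0, "ty": 0, "tz": 0.09, "turn": 0, "grip": 0.3},
  {"tx": 0, "ty": 0, "tz": 0, "turn": 0, "grip": 0.3},
])

```text
time: 22.62
position: [0.5777, -0.0221, 0.0962]
tool_rot: [3.119, -0.312, -0.024]
ft_force: [-0.0, -0.3, 0.1]
grip_width: 0.512
grip_force: 35.0
```

Call:
send_rows([
  {"tx": 0, "ty": 0, "tz": 0, "turn": 0, "grip": 0.3},
  {"tx": 0.04, "ty": 0, "tz": 0, "turn": 0, "grip": 0.3},
  {"tx": 0.04, "ty": 0, "tz": 0, "turn": 0, "grip": 0.3},
  {"tx": 0.04, "ty": 0, "tz": 0, "turn": 0, "grip": 0.3},
  {"tx": 0, "ty": 0, "tz": 0, "turn": 0, "grip": 0.3},
], newtons=4)

```text
time: 23.25
position: [0.5846, -0.0237, 0.0955]
tool_rot: [3.119, -0.313, -0.026]
ft_force: [-0.8, -0.9, 0.3]
grip_width: 0.516
grip_force: 4.0
```

```bash
python3 -c "
from h import *
bx(.0558,.096)
from bench import ctrl
M=R.from_rotvec(ctrl.get_state()['tool_rot']).as_matrix();print(np.degrees(M[2,:2]))"
```

```text
box x 0.04839427757490919
t 23.25 pos [ 0.5846 -0.0237  0.0955] yaw -11.45 tilt 1.03 F [-0.8 -0.9  0.3] w 44.9 gf 4.0
  units [ 0.123 -0.013 -0.01 ] turn -0.007
[-0.8990321   0.49784871]
```

Call:
send_rows([
  {"tx": 0.04, "ty": 0, "tz": 0, "turn": 0, "grip": 0.3},
  {"tx": 0.04, "ty": 0, "tz": 0, "turn": 0, "grip": 0.3},
  {"tx": 0.04, "ty": 0, "tz": 0, "turn": 0, "grip": 0.3},
  {"tx": 0, "ty": 0, "tz": 0, "turn": 0, "grip": 0.3},
])

```text
time: 23.75
position: [0.5921, -0.0252, 0.0955]
tool_rot: [3.119, -0.313, -0.024]
ft_force: [-1.0, 0.3, 0.6]
grip_width: 0.511
grip_force: 4.0
```

```bash
python3 -c "
from h import *
bx(.0558,.096)"
```

```text
box x 0.056033455982327285
t 23.75 pos [ 0.5921 -0.0252  0.0955] yaw -11.46 tilt 0.97 F [-1.   0.3  0.6] w 44.5 gf 4.0
  units [-0.004 -0.013 -0.009] turn -0.007
```

Call:
send_rows([
  {"tx": 0, "ty": 0, "tz": 0, "turn": 0, "grip": 0.3},
  {"tx": 0, "ty": 0, "tz": 0, "turn": 0, "grip": 0.3},
  {"tx": 0, "ty": 0, "tz": 0, "turn": 0, "grip": 0.3},
  {"tx": -0.1, "ty": 0, "tz": -0.05, "turn": 0, "grip": 0.3},
  {"tx": -0.2, "ty": 0, "tz": -0.4, "turn": 0, "grip": 0.3},
  {"tx": -0.2, "ty": 0, "tz": -0.8, "turn": 0.3, "grip": 0.3},
  {"tx": 0, "ty": 0, "tz": -0.9, "turn": 0.6, "grip": 0.3},
  {"tx": 0, "ty": 0, "tz": -0.9, "turn": 0.8, "grip": 0.3},
  {"tx": 0, "ty": 0, "tz": -0.8, "turn": 0.8, "grip": 0.3},
  {"tx": 0, "ty": 0, "tz": -0.5, "turn": 0.8, "grip": 0.3},
  {"tx": 0, "ty": 0, "tz": -0.2, "turn": 0.5, "grip": 0.3},
  {"tx": 0, "ty": 0, "tz": 0, "turn": 0, "grip": 0.3},
], newtons=35)

```text
time: 25.25
position: [0.567, -0.0176, 0.3702]
tool_rot: [2.925, -1.117, -0.017]
ft_force: [-0.1, 0.3, -1.0]
grip_width: 0.512
grip_force: 35.0
```

```bash
python3 meas.py pics/m2.png
```

```text
pos [ 0.567  -0.0176  0.3702] yaw -41.8 px [269.3 154.4] [ 0.19  0.14 -0.24  1.42  0.04  1.61 -2.34]
15 [300. 198.] [324. 272.] [307. 414.] [215. 295.] [432. 250.] [203. 436.] [410. 393.]
20 [301. 201.] [325. 279.] [302. 401.] [216. 301.] [433. 257.] [199. 422.] [405. 379.]
25 [303. 204.] [326. 286.] [297. 386.] [217. 308.] [434. 264.] [194. 407.] [400. 365.]
30 [305. 208.] [327. 292.] [292. 370.] [218. 314.] [435. 270.] [189. 392.] [395. 349.]
35 [307. 212.] [328. 298.] [288. 354.] [219. 321.] [435. 276.] [184. 376.] [390. 333.]
40 [309. 217.] [328. 304.] [283. 337.] [220. 327.] [436. 282.] [180. 359.] [386. 316.]
col 269 crop 304.5
54.5 [123, 129, 135] 64.5 [124, 132, 138] 74.5 [126, 131, 136] 84.5 [123, 130, 135] 94.5 [98, 103, 107] 104.5 [92, 94, 101] 114.5 [99, 102, 109] 124.5 [78, 79, 84] 134.5 [61, 61, 66] 144.5 [122, 128, 133] 154.5 [125, 132, 137] 164.5 [123, 128, 134] 174.5 [122, 129, 134] 184.5 [123, 129, 134] 194.5 [121, 130, 135] 204.5 [119, 127, 132] 214.5 [128, 82, 80] 224.5 [120, 29, 26] 234.5 [118, 24, 22] 244.5 [119, 27, 26] 254.5 [119, 26, 24] 264.5 [119, 26, 26] 274.5 [119, 53, 52] 284.5 [139, 143, 142] 294.5 [102, 106, 105] 304.5 [101, 102, 101] 314.5 [103, 105, 103] 324.5 [102, 104, 102] 334.5 [103, 104, 102] 344.5 [102, 103, 102] 354.5 [104, 105, 104] 364.5 [103, 104, 103] 374.5 [104, 103, 103] 384.5 [102, 102, 103] 394.5 [101, 103, 103] 404.5 [109, 111, 109] 414.5 [113, 117, 123] 424.5 [121, 128, 133] 434.5 [95, 99, 103] 444.5 [75, 77, 79] 454.5 [74, 76, 79] 464.5 [72, 74, 78] 474.5 [81, 85, 88] 484.5 [122, 130, 134] 494.5 [110, 116, 121] 504.5 [79, 81, 84] 514.5 [76, 78, 80] 524.5 [77, 78, 81] 534.5 [75, 78, 81] 544.5 [76, 78, 81]
```

View pics/m2.png

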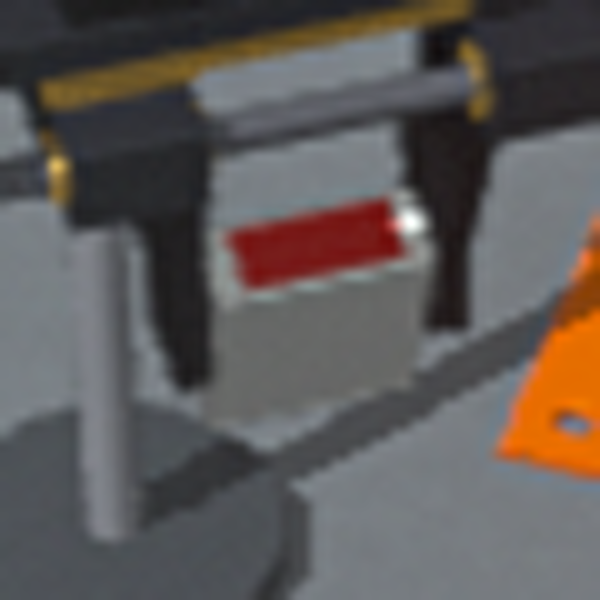

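Back-face rows 289–407 now give a lean of about 20°, so each push goes about 5° too far. One corrected push on the outer rim, stopping 3 mm earlier than the first time.

Call:
send_rows([
  {"tx": 0, "ty": 0, "tz": 0.1, "turn": -0.8, "grip": 0.3},
  {"tx": 0, "ty": 0, "tz": 0.2, "turn": -1, "grip": 0.3},
  {"tx": 0, "ty": 0, "tz": 0.2, "turn": -1, "grip": 0.3},
  {"tx": 0, "ty": 0, "tz": 0.1, "turn": -1, "grip": 0.3},
  {"tx": 0.4, "ty": 0, "tz": 0.5, "turn": 0, "grip": 0.3},
  {"tx": 0.5, "ty": 0, "tz": 0.7, "turn": 0, "grip": 0.3},
  {"tx": 0.27, "ty": 0.03, "tz": 0.7, "turn": 0, "grip": 0.3},
  {"tx": 0, "ty": 0, "tz": 0.6, "turn": 0, "grip": 0.3},
  {"tx": 0, "ty": 0, "tz": 0.4, "turn": 0, "grip": 0.3},
  {"tx": 0, "ty": 0, "tz": 0, "turn": 0, "grip": 0.3},
  {"tx": 0, "ty": 0, "tz": 0, "turn": 0, "grip": 0.3},
])

```text
time: 26.68
position: [0.6321, -0.0346, 0.1586]
tool_rot: [3.119, -0.312, -0.024]
ft_force: [-0.0, -0.0, -0.7]
grip_width: 0.514
grip_force: 35.0
```

```bash
python3 -c "
from h import *
bx(.098,.1057)
from bench import ctrl
M=R.from_rotvec(ctrl.get_state()['tool_rot']).as_matrix();print(np.degrees(M[2,:2]))"
```

```text
box x 0.0970732142855871
t 26.68 pos [ 0.6321 -0.0346  0.1586] yaw -11.42 tilt 0.96 F [-0.  -0.  -0.7] w 44.7 gf 35.0
  units [ 0.028 -0.041  0.881] turn -0.002
[-0.82229901  0.48745183]
```

Call:
send_rows([
  {"tx": 0.03, "ty": -0.04, "tz": 0.3, "turn": 0, "grip": 0.3},
  {"tx": 0, "ty": 0, "tz": 0.3, "turn": 0, "grip": 0.3},
  {"tx": 0, "ty": 0, "tz": 0.2, "turn": 0, "grip": 0.3},
  {"tx": 0, "ty": 0, "tz": 0.07, "turn": 0, "grip": 0.3},
  {"tx": -0.1, "ty": 0, "tz": 0, "turn": 0, "grip": 0.3},
  {"tx": 0, "ty": 0, "tz": 0, "turn": 0, "grip": 0.3},
])

```text
time: 27.42
position: [0.6272, -0.0315, 0.1064]
tool_rot: [3.119, -0.312, -0.024]
ft_force: [0.3, -0.3, -0.3]
grip_width: 0.515
grip_force: 35.0
```

Call:
send_rows([
  {"tx": 0, "ty": 0, "tz": 0, "turn": 0, "grip": 0.3},
  {"tx": -0.05, "ty": 0, "tz": 0, "turn": 0, "grip": 0.3},
  {"tx": -0.05, "ty": 0, "tz": 0, "turn": 0, "grip": 0.3},
  {"tx": -0.05, "ty": 0, "tz": 0, "turn": 0, "grip": 0.3},
  {"tx": -0.05, "ty": 0, "tz": 0, "turn": 0, "grip": 0.3},
  {"tx": 0, "ty": 0, "tz": 0, "turn": 0, "grip": 0.3},
], newtons=4)

```text
time: 28.18
position: [0.6154, -0.0293, 0.1061]
tool_rot: [3.119, -0.313, -0.025]
ft_force: [0.2, -0.4, -1.0]
grip_width: 0.522
grip_force: 4.0
```

```bash
python3 -c "
from h import *
bx(.075,.1057)"
```

```text
box x 0.07975072366041183
t 28.18 pos [ 0.6154 -0.0293  0.1061] yaw -11.45 tilt 0.99 F [ 0.2 -0.4 -1. ] w 45.4 gf 4.0
  units [-0.079 -0.003  0.007] turn -0.007
```

Call:
send_rows([
  {"tx": -0.04, "ty": 0, "tz": 0, "turn": 0, "grip": 0.3},
  {"tx": -0.04, "ty": 0, "tz": 0, "turn": 0, "grip": 0.3},
  {"tx": 0, "ty": 0, "tz": 0, "turn": 0, "grip": 0.3},
])

```text
time: 28.55
position: [0.6107, -0.0283, 0.1061]
tool_rot: [3.119, -0.313, -0.025]
ft_force: [0.1, -0.8, -0.4]
grip_width: 0.519
grip_force: 4.0
```

Call:
send_rows([
  {"tx": 0, "ty": 0, "tz": 0, "turn": 0, "grip": 0.3},
  {"tx": 0, "ty": 0, "tz": 0, "turn": 0, "grip": 0.3},
  {"tx": 0, "ty": 0, "tz": 0, "turn": 0, "grip": 0.3},
  {"tx": 0.1, "ty": 0, "tz": -0.05, "turn": 0, "grip": 0.3},
  {"tx": 0.1, "ty": 0, "tz": -0.4, "turn": 0, "grip": 0.3},
  {"tx": 0, "ty": 0, "tz": -0.8, "turn": 0.3, "grip": 0.3},
  {"tx": -0.2, "ty": 0, "tz": -0.9, "turn": 0.6, "grip": 0.3},
  {"tx": -0.4, "ty": 0, "tz": -0.9, "turn": 0.8, "grip": 0.3},
  {"tx": -0.5, "ty": 0, "tz": -0.7, "turn": 0.8, "grip": 0.3},
  {"tx": -0.3, "ty": 0, "tz": -0.5, "turn": 0.8, "grip": 0.3},
  {"tx": 0, "ty": 0, "tz": -0.2, "turn": 0.5, "grip": 0.3},
  {"tx": 0, "ty": 0, "tz": 0, "turn": 0, "grip": 0.3},
], newtons=35)

```text
time: 30.05
position: [0.5504, 0.0035, 0.375]
tool_rot: [2.925, -1.117, -0.018]
ft_force: [-0.3, 0.4, -1.9]
grip_width: 0.515
grip_force: 35.0
```

```bash
python3 meas.py pics/m3.png
```

```text
pos [0.5504 0.0035 0.375 ] yaw -41.8 px [270.7 162. ] [ 0.16  0.1  -0.24  1.44  0.03  1.62 -2.38]
15 [303. 203.] [327. 279.] [310. 420.] [217. 302.] [438. 256.] [204. 443.] [415. 398.]
20 [305. 205.] [329. 286.] [305. 406.] [218. 309.] [439. 263.] [199. 428.] [410. 384.]
25 [307. 209.] [330. 292.] [300. 391.] [219. 315.] [440. 270.] [194. 413.] [405. 369.]
30 [308. 213.] [331. 299.] [295. 375.] [220. 322.] [441. 276.] [190. 397.] [399. 353.]
35 [310. 217.] [331. 305.] [290. 358.] [221. 328.] [441. 282.] [185. 380.] [394. 336.]
40 [312. 222.] [332. 311.] [285. 341.] [221. 334.] [442. 289.] [180. 363.] [390. 319.]
col 271 crop 314.5
54.5 [121, 111, 90] 64.5 [125, 133, 140] 74.5 [124, 132, 138] 84.5 [124, 130, 135] 94.5 [122, 128, 132] 104.5 [93, 96, 102] 114.5 [94, 96, 104] 124.5 [93, 96, 102] 134.5 [74, 73, 79] 144.5 [79, 81, 85] 154.5 [122, 127, 133] 164.5 [120, 127, 131] 174.5 [119, 125, 131] 184.5 [118, 124, 130] 194.5 [121, 126, 131] 204.5 [121, 126, 132] 214.5 [119, 128, 134] 224.5 [116, 123, 127] 234.5 [132, 79, 75] 244.5 [124, 30, 30] 254.5 [122, 26, 25] 264.5 [122, 29, 25] 274.5 [123, 31, 28] 284.5 [123, 29, 27] 294.5 [125, 36, 34] 304.5 [130, 87, 84] 314.5 [116, 120, 119] 324.5 [93, 96, 95] 334.5 [93, 93, 92] 344.5 [95, 95, 94] 354.5 [95, 96, 95] 364.5 [92, 93, 93] 374.5 [93, 93, 93] 384.5 [88, 89, 87] 394.5 [81, 83, 88] 404.5 [121, 126, 131] 414.5 [123, 128, 134] 424.5 [120, 125, 130] 434.5 [121, 126, 132] 444.5 [122, 130, 136] 454.5 [121, 128, 132] 464.5 [122, 127, 132] 474.5 [121, 128, 133] 484.5 [120, 126, 131] 494.5 [121, 128, 132] 504.5 [120, 126, 131] 514.5 [119, 125, 130] 524.5 [118, 124, 129] 534.5 [117, 123, 128] 544.5 [119, 124, 129]
```

```bash
cat > meas2.py <<'E'
from h import *
from bench import ctrl
s=ctrl.get_state();M=R.from_rotvec(s['tool_rot']).as_matrix();g=s['position']
yaw=np.degrees(np.arctan2(M[1,0],M[0,0]))
im=ctrl.get_image('side');px=im['pixels'].astype(int);c=proj(im,g)
res=[]
for col in range(int(c[0])-7,int(c[0])+8,1):
    p=px[:,col];r0=int(c[1])-20
    red=[r for r in range(r0,r0+40) if p[r,0]-p[r,1]>45]
    if not red: continue
    e=red[-1]+1
    sat=p[:,2]-p[:,0]                      # background is bluish (+8..12), cartridge neutral (<=2)
    b=next(r for r in range(e+2,e+30) if sat[r]>4)
    gbl=[p[e+4:b-2].mean(0).mean(), p[e:e+2].mean(1).max()]
    # subpixel: lip edge = brightness crossing after red; bottom = sat crossing
    lum=p.mean(1); k=next(r for r in range(e,e+5) if lum[r]<(gbl[0]+gbl[1])/2); 
    k=k-.5; 
    fb=(4-sat[b-1])/(sat[b]-sat[b-1]); res.append((col,k,b-1+fb))
res=np.array(res)
h=np.median(res[:,2]-res[:,1]); print("yaw",yaw.round(1),"n",len(res),"heights",(res[:,2]-res[:,1]).round(1),"med",h)
for off in(.043,.038):
  best=[]
  for th in np.arange(10,45,.5):
    A=R.from_euler('z',yaw,degrees=True)*R.from_euler('y',-th,degrees=True)
    Q=lambda x,z,y:proj(im,g+A.apply([x,y,z-off]))
    t=np.array([Q(-.009,.056,y) for y in(-.0225,.0225)]);b=np.array([Q(-.009,0,y) for y in(-.0225,.0225)])
    f=lambda a,x:a[0,1]+(x-a[0,0])*(a[1,1]-a[0,1])/(a[1,0]-a[0,0])
    T=np.array([f(t,x) for x in res[:,0]]);B=np.array([f(b,x) for x in res[:,0]])
    best.append((abs(np.median((res[:,2]-res[:,1])-(B-T))),th,np.median(res[:,1]-T),np.median(res[:,2]-B)))
  print("h",off,"theta",min(best))
E
python3 meas2.py
```

```text
yaw -41.8 n 14 heights [12.   7.8  7.8  8.   7.5  7.   7.9  7.5  7.1  6.8  6.6  7.5  7.2  7. ] med 7.5
h 0.043 theta (np.float64(0.07854515218139113), np.float64(28.5), np.float64(-0.2594231231708477), np.float64(-0.2706112824511564))
h 0.038 theta (np.float64(0.008495277647170951), np.float64(28.5), np.float64(0.4417844627848666), np.float64(0.3614733709867721))
```

Call:
send_rows([
  {"tx": 0, "ty": 0, "tz": 0.1, "turn": -0.8, "grip": 0.3},
  {"tx": 0, "ty": 0, "tz": 0.3, "turn": -1, "grip": 0.3},
  {"tx": 0, "ty": 0, "tz": 0.4, "turn": -1, "grip": 0.3},
  {"tx": 0, "ty": 0, "tz": 0.4, "turn": -1, "grip": 0.3},
  {"tx": 0.2, "ty": 0.1, "tz": 0.6, "turn": 0, "grip": 0.3},
  {"tx": 0.2, "ty": 0.1, "tz": 0.7, "turn": 0, "grip": 0.3},
  {"tx": 0.1, "ty": 0.1, "tz": 0.6, "turn": 0, "grip": 0.3},
  {"tx": 0, "ty": 0, "tz": 0.4, "turn": 0, "grip": 0.3},
  {"tx": 0, "ty": 0, "tz": 0.2, "turn": 0, "grip": 0.3},
  {"tx": 0, "ty": 0, "tz": 0, "turn": 0, "grip": 0.3},
])

```text
time: 31.4
position: [0.5715, -0.0214, 0.1504]
tool_rot: [3.119, -0.312, -0.029]
ft_force: [0.4, -0.1, -0.5]
grip_width: 0.514
grip_force: 35.0
```

```bash
python3 -c "
from h import *
bx(.041,.0955)"
```

```text
box x 0.03506771823231951
t 31.4 pos [ 0.5715 -0.0214  0.1504] yaw -11.42 tilt 1.14 F [ 0.4 -0.1 -0.5] w 44.8 gf 35.0
  units [ 0.115 -0.026  0.913] turn -0.003
```

Call:
send_rows([
  {"tx": 0.1, "ty": 0, "tz": 0.3, "turn": 0, "grip": 0.3},
  {"tx": 0, "ty": 0, "tz": 0.35, "turn": 0, "grip": 0.3},
  {"tx": 0, "ty": 0, "tz": 0.2, "turn": 0, "grip": 0.3},
  {"tx": 0, "ty": 0, "tz": 0.06, "turn": 0, "grip": 0.3},
  {"tx": 0, "ty": 0, "tz": 0, "turn": 0, "grip": 0.3},
])

```text
time: 32.02
position: [0.5775, -0.0229, 0.0972]
tool_rot: [3.119, -0.313, -0.024]
ft_force: [-0.2, 0.5, -0.8]
grip_width: 0.514
grip_force: 35.0
```

Call:
send_rows([
  {"tx": 0, "ty": 0, "tz": 0, "turn": 0, "grip": 0.3},
  {"tx": 0.04, "ty": 0, "tz": 0, "turn": 0, "grip": 0.3},
  {"tx": 0.04, "ty": 0, "tz": 0, "turn": 0, "grip": 0.3},
  {"tx": 0.04, "ty": 0, "tz": 0, "turn": 0, "grip": 0.3},
  {"tx": 0, "ty": 0, "tz": 0, "turn": 0, "grip": 0.3},
], newtons=4)

```text
time: 32.65
position: [0.5844, -0.0244, 0.0968]
tool_rot: [3.119, -0.313, -0.025]
ft_force: [0.0, -0.0, -1.3]
grip_width: 0.515
grip_force: 4.0
```

```bash
python3 -c "
from h import *
bx(.0535,.0955)"
```

```text
box x 0.04838602403269945
t 32.65 pos [ 0.5844 -0.0244  0.0968] yaw -11.46 tilt 1.0 F [ 0.  -0.  -1.3] w 44.8 gf 4.0
  units [ 0.086 -0.025  0.02 ] turn -0.007
```

Call:
send_rows([
  {"tx": 0.04, "ty": 0, "tz": 0, "turn": 0, "grip": 0.3},
  {"tx": 0.04, "ty": 0, "tz": 0, "turn": 0, "grip": 0.3},
  {"tx": 0, "ty": 0, "tz": 0, "turn": 0, "grip": 0.3},
])

```text
time: 33.02
position: [0.5886, -0.0252, 0.0966]
tool_rot: [3.119, -0.313, -0.027]
ft_force: [-2.0, 0.7, 0.3]
grip_width: 0.516
grip_force: 4.0
```

Call:
send_rows([
  {"tx": 0, "ty": 0, "tz": 0, "turn": 0, "grip": 0.3},
  {"tx": 0, "ty": 0, "tz": 0, "turn": 0, "grip": 0.3},
  {"tx": 0, "ty": 0, "tz": 0, "turn": 0, "grip": 0.3},
  {"tx": -0.1, "ty": 0, "tz": -0.05, "turn": 0, "grip": 0.3},
  {"tx": -0.2, "ty": 0, "tz": -0.4, "turn": 0, "grip": 0.3},
  {"tx": -0.3, "ty": -0.1, "tz": -0.8, "turn": 0.3, "grip": 0.3},
  {"tx": 0, "ty": -0.1, "tz": -0.9, "turn": 0.6, "grip": 0.3},
  {"tx": 0, "ty": -0.1, "tz": -0.9, "turn": 0.8, "grip": 0.3},
  {"tx": 0, "ty": 0, "tz": -0.8, "turn": 0.8, "grip": 0.3},
  {"tx": 0, "ty": 0, "tz": -0.5, "turn": 0.8, "grip": 0.3},
  {"tx": 0, "ty": 0, "tz": -0.2, "turn": 0.5, "grip": 0.3},
  {"tx": 0, "ty": 0, "tz": 0, "turn": 0, "grip": 0.3},
], newtons=35)

```text
time: 34.52
position: [0.5634, 0.0007, 0.3716]
tool_rot: [2.926, -1.117, -0.015]
ft_force: [0.5, 0.6, -1.2]
grip_width: 0.515
grip_force: 35.0
```

```bash
python3 meas2.py; python3 meas.py /tmp/x.png | tail -1
```

```text
yaw -41.8 n 15 heights [16.5 10.5 11.5 10.5 10.5 10.5  9.5  9.2  9.  10.5 10.  10.   9.2  9.2
 10.5] med 10.5
h 0.043 theta (np.float64(0.08128835058042228), np.float64(22.0), np.float64(0.02392563079735055), np.float64(-0.6608940450914247))
h 0.038 theta (np.float64(0.053127890865198424), np.float64(22.5), np.float64(0.9304534671054512), np.float64(0.37676411881557215))
54.5 [121, 122, 121] 64.5 [125, 131, 138] 74.5 [123, 130, 136] 84.5 [123, 128, 134] 94.5 [101, 105, 109] 104.5 [89, 91, 98] 114.5 [100, 102, 109] 124.5 [82, 83, 90] 134.5 [64, 64, 69] 144.5 [105, 109, 113] 154.5 [119, 126, 132] 164.5 [122, 127, 132] 174.5 [121, 127, 131] 184.5 [121, 127, 133] 194.5 [120, 125, 131] 204.5 [119, 128, 130] 214.5 [117, 126, 130] 224.5 [133, 91, 90] 234.5 [122, 32, 29] 244.5 [121, 25, 24] 254.5 [121, 30, 28] 264.5 [122, 30, 29] 274.5 [122, 28, 27] 284.5 [123, 35, 32] 294.5 [129, 86, 84] 304.5 [118, 123, 121] 314.5 [97, 99, 99] 324.5 [94, 96, 95] 334.5 [97, 98, 98] 344.5 [96, 97, 97] 354.5 [98, 99, 97] 364.5 [96, 98, 97] 374.5 [97, 98, 96] 384.5 [96, 97, 97] 394.5 [87, 89, 90] 404.5 [72, 73, 77] 414.5 [75, 78, 82] 424.5 [74, 78, 81] 434.5 [76, 79, 83] 444.5 [77, 81, 85] 454.5 [76, 80, 84] 464.5 [76, 79, 85] 474.5 [78, 82, 87] 484.5 [76, 79, 84] 494.5 [71, 74, 78] 504.5 [61, 63, 66] 514.5 [50, 52, 53] 524.5 [50, 50, 53] 534.5 [60, 61, 63] 544.5 [67, 69, 72]
```

By edge rows (305 and 396) the lean is about 25°. Now take it to the inspection pose.

```bash
cat >> h.py <<'E'
def fin2(e=0.0,h=.0383):
    "cartridge point (-e.., h) sits at the TCP; e = cartridge's offset along its x in hand"
    t=W+RL.apply([-.0095-e,0,h-.028]); print("W",W.round(4),"tcp",t.round(4)); go(*t,PSI)
E
python3 - <<'E'
from h import *
fin2()
go(.5699,-.1646,.30,PSI)
E
```

```text
W [ 0.5866 -0.1692  0.2266] tcp [ 0.5741 -0.1658  0.2319]
t 34.62 pos [0.5627 0.0007 0.3696] yaw -41.78 tilt 1.0 F [ 0.4  0.2 -1.7] w 44.5 gf 35.0
  units [2.01  1.907 2.307] turn -3.272
t 34.62 pos [0.5627 0.0007 0.3696] yaw -41.78 tilt 1.0 F [ 0.4  0.2 -1.7] w 44.5 gf 35.0
  units [1.935 1.956 1.174] turn -3.272
```

Call:
send_rows([
  {"tx": 0, "ty": 0, "tz": 0, "turn": -0.8, "grip": 0.3},
  {"tx": 0, "ty": 0, "tz": 0, "turn": -1, "grip": 0.3},
  {"tx": 0, "ty": 0, "tz": 0, "turn": -1, "grip": 0.3},
  {"tx": 0, "ty": 0, "tz": 0, "turn": -0.47, "grip": 0.3},
  {"tx": 0, "ty": 0, "tz": 0, "turn": 0, "grip": 0.3},
])

```text
time: 35.25
position: [0.5624, 0.0006, 0.369]
tool_rot: [3.104, -0.428, -0.027]
ft_force: [0.5, -1.3, 0.2]
grip_width: 0.514
grip_force: 35.0
```

```bash
python3 - <<'E'
from h import *
fin2()
E
```

```text
W [ 0.5866 -0.1692  0.2266] tcp [ 0.5741 -0.1658  0.2319]
t 35.25 pos [0.5624 0.0006 0.369 ] yaw -15.7 tilt 1.09 F [ 0.5 -1.3  0.2] w 44.7 gf 35.0
  units [0.973 2.593 2.296] turn -0.012
```

Call:
send_rows([
  {"tx": 0.1, "ty": 0.3, "tz": 0.2, "turn": 0, "grip": 0.3},
  {"tx": 0.2, "ty": 0.5, "tz": 0.4, "turn": 0, "grip": 0.3},
  {"tx": 0.2, "ty": 0.5, "tz": 0.5, "turn": 0, "grip": 0.3},
  {"tx": 0.2, "ty": 0.5, "tz": 0.4, "turn": 0, "grip": 0.3},
  {"tx": 0.2, "ty": 0.4, "tz": 0.4, "turn": 0, "grip": 0.3},
  {"tx": 0.05, "ty": 0.25, "tz": 0.25, "turn": 0, "grip": 0.3},
  {"tx": 0.02, "ty": 0.14, "tz": 0.13, "turn": 0, "grip": 0.3},
  {"tx": 0, "ty": 0, "tz": 0, "turn": 0, "grip": 0.3},
  {"tx": 0, "ty": 0, "tz": 0, "turn": 0, "grip": 0.3},
])

```text
time: 36.38
position: [0.5751, -0.1642, 0.235]
tool_rot: [3.105, -0.425, -0.022]
ft_force: [0.0, -0.6, -1.1]
grip_width: 0.51
grip_force: 35.0
```

```bash
cat > chk.py <<'E'
from h import *
from bench import ctrl
fin2()
s=ctrl.get_state();M=R.from_rotvec(s['tool_rot']).as_matrix();g=s['position'];yaw=np.degrees(np.arctan2(M[1,0],M[0,0]))
im=ctrl.get_image('side');h=hsv(im);H,S,V=h[...,0],h[...,1],h[...,2]
m=((H<6)|(H>174))&(S>140)&(V>60);c=proj(im,g).astype(int);k=np.zeros_like(m);k[c[1]-25:c[1]+20,c[0]-20:c[0]+22]=1;m&=k
ys,xs=np.nonzero(m);p=np.array([xs.mean(),ys.mean()])
for th in(22,25,28):
    A=R.from_euler('z',yaw,degrees=True)*R.from_euler('y',-th,degrees=True)
    q=lambda v:proj(im,g+A.apply(np.array(v)/1e3))
    o=q((0,0,17.7));J=np.c_[q((1,0,17.7))-o,q((0,1,17.7))-o,q((0,0,18.7))-o]
    print(th,"n",len(xs),"dpx",(p-o).round(2),"-> x_c,y_c mm",np.linalg.solve(J[:,:2],p-o).round(2),"if z_c,y_c",np.linalg.solve(J[:,[2,1]],p-o).round(2))
E
python3 chk.py; python3 meas2.py
```

```text
W [ 0.5866 -0.1692  0.2266] tcp [ 0.5741 -0.1658  0.2319]
t 36.38 pos [ 0.5751 -0.1642  0.235 ] yaw -15.59 tilt 0.9 F [ 0.  -0.6 -1.1] w 44.4 gf 35.0
  units [-0.009  0.03   0.052] turn 0.001
22 n 60 dpx [0.88 0.38] -> x_c,y_c mm [-1.94 -1.19] if z_c,y_c [-7.87 -6.16]
25 n 60 dpx [0.64 0.08] -> x_c,y_c mm [-1.   -1.24] if z_c,y_c [-5.22 -4.5 ]
28 n 60 dpx [ 0.4  -0.23] -> x_c,y_c mm [-0.07 -1.25] if z_c,y_c [-0.49 -1.56]meas2.py:14: RuntimeWarning: Mean of empty slice.
  gbl=[p[e+4:b-2].mean(0).mean(), p[e:e+2].mean(1).max()]
  ret = um.true_divide(
Traceback (most recent call last):
  File "meas2.py", line 16, in <module>
    lum=p.mean(1); k=next(r for r in range(e,e+5) if lum[r]<(gbl[0]+gbl[1])/2);
                     ~~~~^^^^^^^^^^^^^^^^^^^^^^^^^^^^^^^^^^^^^^^^^^^^^^^^^^^^^
StopIteration
```

Call:
send_rows([
  {"tx": 0.01, "ty": 0.02, "tz": 0.05, "turn": 0, "grip": 0.3},
  {"tx": 0, "ty": 0, "tz": 0, "turn": 0, "grip": 0.3},
  {"tx": 0, "ty": 0, "tz": 0, "turn": 0, "grip": 0.3},
  {"tx": 0, "ty": 0, "tz": 0, "turn": 0, "grip": 0.3},
])

```text
time: 36.98
position: [0.5747, -0.1667, 0.231]
tool_rot: [3.105, -0.428, -0.025]
ft_force: [0.5, -0.3, -0.9]
grip_width: 0.514
grip_force: 35.0
```

```bash
python3 chk.py; python3 -c "
from bench import ctrl
print(ctrl.get_state()['qd'].round(3))"
```

```text
W [ 0.5866 -0.1692  0.2266] tcp [ 0.5741 -0.1658  0.2319]
t 36.98 pos [ 0.5747 -0.1667  0.231 ] yaw -15.69 tilt 1.0 F [ 0.5 -0.3 -0.9] w 44.7 gf 35.0
  units [-0.015 -0.012 -0.016] turn -0.012
22 n 59 dpx [1.03 0.46] -> x_c,y_c mm [-2.32 -1.36] if z_c,y_c [-9.43 -7.31]
25 n 59 dpx [0.79 0.16] -> x_c,y_c mm [-1.37 -1.42] if z_c,y_c [-7.21 -5.92]
28 n 59 dpx [ 0.55 -0.14] -> x_c,y_c mm [-0.43 -1.45] if z_c,y_c [-3.21 -3.44]
[ 0.001  0.    -0.    -0.     0.001 -0.002 -0.003]
```

Call:
send_rows([
  {"tx": 0, "ty": -0.02, "tz": -0.015, "turn": 0, "grip": 0.3},
  {"tx": 0, "ty": 0, "tz": 0, "turn": 0, "grip": 0.3},
  {"tx": 0, "ty": 0, "tz": 0, "turn": 0, "grip": 0.3},
  {"tx": 0, "ty": 0, "tz": 0, "turn": 0, "grip": 0.3},
])

```text
time: 37.52
position: [0.575, -0.1656, 0.2318]
tool_rot: [3.104, -0.428, -0.025]
ft_force: [0.3, 0.5, 0.3]
grip_width: 0.514
grip_force: 35.0
```

```bash
python3 -c "
from h import *
from bench import ctrl
fin2()
print(ctrl.close_job())"
```

```text
W [ 0.5866 -0.1692  0.2266] tcp [ 0.5741 -0.1658  0.2319]
t 37.52 pos [ 0.575  -0.1656  0.2318] yaw -15.69 tilt 1.01 F [0.3 0.5 0.3] w 44.7 gf 35.0
  units [-0.014  0.007 -0.001] turn -0.011
the job is handed in; nothing more can be done
None
```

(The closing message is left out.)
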